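Stow the lens mount in its slide-top case and snap the lid home

TASK

Stand the larger of the two lens mounts in the round pocket of the slide-top case, then lay the lid into its channel from the open end and slide it shut: push it firmly over the sprung ridge and up against the seal, so that the ridge snaps up behind it and it stays shut when you let go. The stop is not set at the same depth in every case, so feel for it and do not ram the lid. Leave the smaller mount, the tweezers and the loupe where they are.

Things in the scene. Friction and masses are not known exactly. Their poses are not given: they have to be found in the camera images.
- case: Grey slide-top case, 125 x 84 x 43 mm high, screwed to the bench (flanges to y = +-56 mm, 8 mm high). Origin on its underside; x is the closing direction, from the open end (about towards the robot) to the stop; z up. Front wall at x = -55 to -51 mm, 33 mm high. Inside it is 68 mm wide; a black insert with the pocket, its top 18 mm up, fills x = -51 to +33.
- mouth (a point): Open end of the case at x = -55 mm, level with the tops of the two rails (34 mm up, y = +-34 to +-38.5 mm) on which the lid lies and slides all along the case. Channel walls 77 mm apart guide the lid's edges, flared to 84 mm here. The lid's front 10 to 15 mm can be laid on the bare rails here, then slid in.
- lip_start (a point): Point at rail height, x = -30 mm in the case: from here on lips cover the lid's edges (raised lead-in from -37 mm). Under them is 6.3 mm of height for the 5 mm lid. Drag in the channel is 1 to 6 N. The sum of all contact forces between lid and case must stay under 40 N.
- stop_deepest (a point): Rail height, x = +59 mm in the case: deepest setting of the steel keeper, a slotted plate whose stop wall ends the channel. It is clamped anywhere between here and stop_nearest; its setting is not reported. On it, a sprung cross ridge 2.8 mm high: ramp begins 16 mm before the wall, top 10 mm before it. The lid's front must press it down, against 6 to 14 N of push (friction varies).
- stop_nearest (a point): Rail height, x = +44 mm in the case: nearest setting of the stop wall. A black rubber seal stands 2.5 mm out from the wall: it gives at 3 N and is flat at 9 N. With the lid's front within 1 mm of the wall, the ridge snaps up into its groove and holds it; short of that the seal pushes the lid back. The last push takes about 12 to 20 N on the tool in all.
- pocket (a point): Centre of the floor of the round pocket in the insert, 10 mm above the bench, at x = -14 mm, y = 0 in the case; 28 mm wide, 8 mm deep, chamfered.
- lid: Loose flat aluminium lid, 104 (x) x 75 (y) x 5 mm, 0.10 to 0.17 kg, flat on the bench, the same both ways round. Origin at the centre of its underside. A dark grip bar on top, 12 (x) x 50 (y) mm, from 5 to 23 mm up, lies across the middle: pinch it along the lid's x, or push it. Front and rear edges are round; underneath, a groove 3 mm deep lies across it 7.7 to 16.7 mm behind either edge.
- lens_mount_big: The larger lens mount, a white knurled ring 25 mm in diameter and 22 mm high, 0.045 kg, standing on the bench. Origin at the centre of its underside, z up. In the pocket its upper 14 mm stand above the insert.
- lens_mount_small: The smaller lens mount, 22 mm in diameter and 16 mm high; to be left alone. Origin at the centre of its underside. It and the larger one may have changed places.
- tweezers: Steel tweezers, 128 mm long, 9 mm high, lying before the white housing (190 mm high, its front face at x = 0.57 m, its right side at y = -0.24 m: keep the gripper's body clear of it); to be left alone. Origin under their middle.
- loupe: Black loupe, 38 mm in diameter and 36 mm high, near the foot of the monitor (which hangs at the robot's left, 0.25 to 0.6 m up: fold the arm up to pass it); to be left alone. Origin at the centre of its underside.

How it is judged:
By the outcome, as a careful person would: the job done as asked, in the order asked, and still so for the second after the job is handed in, with the robot touching nothing.
It also fails if it takes over 72 s, if anything falls off the work surface, if the arm or the gripper's body presses on something with over 40 N, if the wrist force passes 120 N, or if a joint passes its speed limit or range.

ROBOT

A 6-joint arm with a two-finger parallel gripper is mounted at the origin on a cart in front of the work surface, level with it; the furniture and walls round the work are solid. World frame = base frame: x ahead of the robot, y to its left, z up, the work surface at z = 0. Lengths are in m, angles in rad, forces in N, time in s.
With the tool pointing down it reaches from about 0.3 to 0.75 m from the base axis. Payload 8.5 kg.
Tool frame: the origin (TCP) lies on the centre line of the jaws, within the pads' length; the fingertips stand 11 mm ahead of it and the grasp point (between the pads) lies 8 mm behind it; z points along the fingers, y is the line along which they close (so a half turn about z gives the same grasp; the last joint's range is limited). The gripper opens to 88 mm and grips with 3 to 60 N. Pads are 18 mm wide; open, the fingers measure 123 mm over their backs; the gripper's body (75 mm by 187 mm) begins 45 mm behind the grasp point.
Start: joints at [-1.536, 0.381, 1.297, -0, 1.464, -0.215], TCP at [0.136, -0.533, 0.217] pointing down, gripper open.
Joint ranges: [-3.11, 3.11], [-0.89, 2.33], [0.22, 2.48], [-1.42, 4.56], [0.17, 2.85], [-2.88, 2.88]. Speed limits (rad/s): [2.39, 2.39, 3.14, 3.14, 3.14, 3.14].

INTERFACE

Orientations are given as [roll, pitch, yaw] about the fixed x, y, z axes, in that order (R = Rz(yaw) Ry(pitch) Rx(roll)).
In Python, from rig import sense, optics, order gives the robot as it stands.
- The arm moves only by the tool arm_command, never from a script. Its argument "increments" is a list of rows, each an object with "linear": the shift along the world's x, y, z in units of 25 mm (1.0 is 25 mm), a list of three; "rot": the turn, a rotation vector about the world's x, y, z in units of 5 degrees (1.0 is 5 degrees), a list of three; "gripper": the opening, from 0 (shut) to 1 (fully open). In form: [{"linear": [dx, dy, dz], "rot": [ax, ay, az], "gripper": gripper}, ...]. A call has 1 to 8 rows; each row is the pose to reach, as a shift and turn from the pose commanded when the call began; what a row does not reach only later rows make up. A row lasts 1/10 s, in which the tool goes at most 50 mm and 8.59 degrees, less where a joint would pass 70% of its speed; a pose out of reach is approached as far as the arm can. A call with a gripper value outside its range is refused whole. The fingers move at their own pace and stop on an object; "grip_force" is the grip in N (left out, the last holds). Time passes only in rows, so rows that repeat a pose let the fingers close. It gives the time, the measured TCP pose, the force, the opening and the grip force at its end, in the units of the state.
- sense(): the state, without advancing time (a new reading comes with each control period).
- optics.get_image(name): name is "side" or "top" or "wrist"; returns the picture (420x560x3 uint8, red, green, blue); there is no depth.
- optics.get_calibration(name): a dict with "fovy" (degrees; the focal length in pixels is half the picture's height over the tangent of half this angle, whatever the lens; pixels are square), "cx", "cy" (the principal point, pixels), "position" and "orientation" of the camera in the world; the wrist camera has in their place "mount" (4x4, takes a point from camera to tool coordinates, whose origin is the TCP and whose axes are the flange's). Camera axes: x right, y down, z forward; pixel columns grow to the right and rows downward; lengths in m; the calibration is good to about 2 mm. A picture is of the moment at which its call begins: read the wrist's pose just before it. get_calibration takes no time and is no camera call.
- order.finish_job(): hands the job in; it is judged then, once.
The state is a dict: "t": time; "qpos": joint angles; "qd": joint speeds; "joint_efforts": joint torques, N m; "position": TCP position; "tool_rot": TCP orientation; "force": force on the tool from outside, world axes, zero at the start; "wrist_torque": the same for the moment, N m; "grip_width": opening from 0.0 (shut) to 1.0 (fully open); "grip_force": force on a finger pad.
Only numpy, scipy, OpenCV 4.12 (cv2) and the standard library are available. Lean on these libraries where they do the work, as an engineer would, in place of code of your own. Each camera call takes 0.05 s, during which the arm holds its last target. There are 200 camera calls.

## Working session

There is one attempt and no reset: what is moved stays moved. The work goes in short steps, Python scripts to look and compute and a tool call to move; the robot and the scene stay as the last step left them, time stands still between calls to the robot, and variables do not carry over. Pictures are saved under pics/ and viewed, at most 10 in all, crops included, and the job is handed in when it is done.

Besides the shell and the picture viewer there is one more tool, called after "Emit:" as name([rows], argument=value, ...), one row to a line, values as JSON. arm_command: Moves the arm, as the interface text tells. Its arguments: {"type":"object","properties":{"increments":{"type":"array","items":{"type":"object","properties":{"linear":{"type":"array","items":{"type":"number"}},"rot":{"type":"array","items":{"type":"number"}},"gripper":{"type":"number"}}}},"grip_force":{"type":"number"}},"required":["increments"]}

```bash
mkdir -p pics
cat > h.py <<'E'
import numpy as np, cv2
from scipy.spatial.transform import Rotation as R
from rig import sense, optics, order
def cam(name):
    c=optics.get_calibration(name); f=210/np.tan(np.radians(c['fovy'])/2)
    return c,f
E
python3 - <<'E'
from h import *
s=sense(); print({k:np.round(v,3) if not isinstance(v,dict) else v for k,v in s.items()})
for n in ('side','top','wrist'):
    print(n,optics.get_calibration(n))
a=optics.get_image('top'); b=optics.get_image('side')
cv2.imwrite('pics/top.png',a[:,:,::-1]); cv2.imwrite('pics/side.png',b[:,:,::-1])
E
```

```text
{'t': np.float64(0.0), 'qpos': array([-1.536,  0.381,  1.298, -0.   ,  1.464, -0.215]), 'qd': array([-0.   , -0.002, -0.001,  0.001,  0.   ,  0.001]), 'joint_efforts': array([-1.0000e-03, -4.3793e+01, -2.2456e+01,  7.1000e-02,  3.5000e-02,
       -0.0000e+00]), 'position': array([ 0.136, -0.533,  0.217]), 'tool_rot': array([-3.14, -0.  ,  0.25]), 'force': array([1.09 , 0.288, 0.498]), 'wrist_torque': array([-0.019,  0.   , -0.068]), 'grip_force': np.float64(0.0), 'grip_width': np.float64(1.002)}
side {'fovy': 44.6777379051006, 'cx': 278.44812664870886, 'cy': 213.9692788256017, 'position': array([ 0.38503317, -0.90216495,  0.532502  ]), 'orientation': array([-2.16727087, -0.02224363, -0.18321713])}
top {'fovy': 55.27215309851203, 'cx': 278.92395820703473, 'cy': 204.73129638074323, 'position': array([ 0.37980115, -0.20909868,  0.91114127]), 'orientation': array([-2.98217272, -0.0111224 , -1.59007934])}
wrist {'fovy': 64.06255921735429, 'cx': 286.2173728948501, 'cy': 211.5666255186418, 'mount': array([[ 1.82107808e-03, -9.45796049e-01, -3.24756088e-01,
         8.49726008e-02],
       [ 9.99998316e-01,  1.79662700e-03,  3.75150129e-04,
         3.24921579e-04],
       [ 2.28650047e-04, -3.24756224e-01,  9.45797728e-01,
        -1.67053491e-01],
       [ 0.00000000e+00,  0.00000000e+00,  0.00000000e+00,
         1.00000000e+00]])}
```

View pics/top.png

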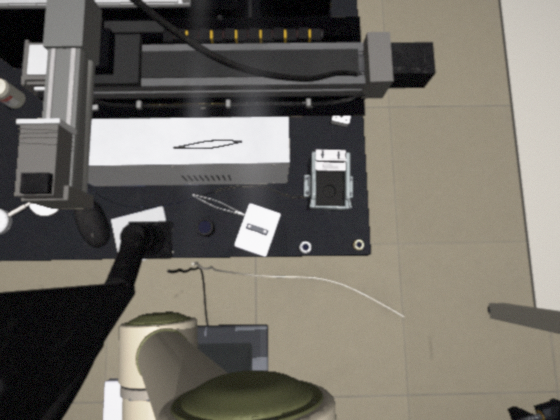

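View pics/side.png

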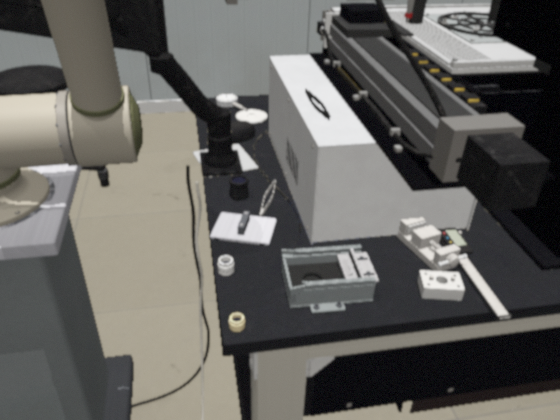

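The top view shows the case at about (331,178), open end downward (towards the robot), the lid at (258,230) with its grip bar, and the mounts at (306,246) and (359,244). The side view shows the mounts at (226,265) and (237,321), and the tweezers close to the lid's far-left corner.

```bash
cat >> h.py <<'E'
def ray(name,px,z,s=None):
    c,f=cam(name); px=np.atleast_2d(np.asarray(px,float))
    d=np.c_[(px[:,0]-c['cx'])/f,(px[:,1]-c['cy'])/f,np.ones(len(px))]
    if name=='wrist':
        Rt=R.from_euler('xyz',s['tool_rot']).as_matrix(); M=c['mount']
        o=s['position']+Rt@M[:3,3]; Rc=Rt@M[:3,:3]
    else: o=np.array(c['position']); Rc=R.from_euler('xyz',c['orientation']).as_matrix()
    d=d@Rc.T; t=(np.asarray(z)-o[2])/d[:,2]
    return o+d*t[:,None]
def blobs(im,lo,amin=15,roi=None):
    g=cv2.cvtColor(im,cv2.COLOR_RGB2GRAY); m=(g>lo).astype(np.uint8)*255
    cs,_=cv2.findContours(m,cv2.RETR_EXTERNAL,cv2.CHAIN_APPROX_NONE)
    out=[]
    for c in cs:
        x,y,w,h=cv2.boundingRect(c)
        if cv2.contourArea(c)<amin: continue
        if roi and not(roi[0]<x<roi[2] and roi[1]<y<roi[3]): continue
        out.append(c)
    return out
E
python3 - <<'E'
from h import *
a=cv2.imread('pics/top.png')[:,:,::-1]
for c in blobs(a,110,15,(225,190,368,254)):
    (cx,cy),wh,an=cv2.minAreaRect(c); A=cv2.contourArea(c)
    print('top',np.round((cx,cy),1),np.round(wh,1),an,A, ray('top',[cx,cy],0.005).round(4), ray('top',[cx,cy],0.02).round(4))
    if A>300: print(ray('top',cv2.boxPoints(cv2.minAreaRect(c)),0.005).round(4))
b=cv2.imread('pics/side.png')[:,:,::-1]
for c in blobs(b,120,30,(205,200,285,335)):
    (cx,cy),wh,an=cv2.minAreaRect(c); A=cv2.contourArea(c)
    print('side',np.round((cx,cy),1),np.round(wh,1),an,A,cv2.boundingRect(c),ray('side',[cx,cy],0.01).round(4))
    if A>800: print(ray('side',cv2.boxPoints(cv2.minAreaRect(c)),0.005).round(4))
# case corner guesses (top px)
print(ray('top',[[313,152],[348,150],[312,206],[351,206],[331,178]],0.04).round(3))
crop=cv2.resize(a[130:260,220:380][:,:,::-1],None,fx=5,fy=4.6,interpolation=cv2.INTER_CUBIC); cv2.imwrite('pics/crop.png',cv2.resize(a[130:260,225:380][:,:,::-1],(775,600) if 0 else (715,600),interpolation=cv2.INTER_CUBIC))
E
```

```text
top [305.  246.5] [11. 12.] 90.0 106.0 [[ 0.429  -0.2789  0.005 ]] [[ 0.4282 -0.2777  0.02  ]]
top [358.5 244. ] [10.  9.] 90.0 76.0 [[ 0.4324 -0.3999  0.005 ]] [[ 0.4315 -0.3968  0.02  ]]
side [405. 367.] [104. 308.] 90.0 9599.5 (251, 315, 309, 105) [[ 0.6329 -0.5123  0.01  ]]
[[ 0.453  -0.3857  0.005 ]
 [ 0.8926 -0.4572  0.005 ]
 [ 0.7854 -0.6099  0.005 ]
 [ 0.4301 -0.5495  0.005 ]]
side [236. 321.] [18. 16.] 90.0 238.0 (228, 312, 17, 19) [[ 0.4302 -0.3986  0.01  ]]
side [225.  264.5] [21. 16.] 90.0 267.0 (217, 254, 17, 22) [[ 0.427  -0.2748  0.01  ]]
side [329.8 265. ] [40.8 93.5] 84.62329864501953 1394.0 (282, 244, 97, 46) [[ 0.5913 -0.3019  0.01  ]]
[[ 0.5239 -0.2435  0.005 ]
 [ 0.6869 -0.2443  0.005 ]
 [ 0.6577 -0.3451  0.005 ]
 [ 0.5111 -0.3417  0.005 ]]
[[ 0.638 -0.3    0.04 ]
 [ 0.642 -0.38   0.04 ]
 [ 0.516 -0.294  0.04 ]
 [ 0.514 -0.38   0.04 ]
 [ 0.578 -0.339  0.04 ]]
```

Emit:
arm_command([
  {"linear": [1.5, 0.9, 0.2], "rot": [0, 0, -1.6], "gripper": 1},
  {"linear": [3, 1.8, 0.4], "rot": [0, 0, -3.2], "gripper": 1},
  {"linear": [4.5, 2.7, 0.6], "rot": [0, 0, -4.8], "gripper": 1},
  {"linear": [6, 3.6, 0.8], "rot": [0, 0, -6.4], "gripper": 1},
  {"linear": [7.5, 4.5, 1], "rot": [0, 0, -8], "gripper": 1},
  {"linear": [9, 5.4, 1], "rot": [0, 0, -9.6], "gripper": 1},
  {"linear": [10.5, 6.3, 1], "rot": [0, 0, -11.2], "gripper": 1},
  {"linear": [12, 7.2, 1], "rot": [0, 0, -12.8], "gripper": 1},
])

```text
t: 0.9
position: [0.4352, -0.353, 0.2422]
tool_rot: [3.142, 0.001, -0.865]
force: [-0.4, -0.7, 0.1]
grip_width: 1.002
grip_force: 0.0
```

```bash
python3 -c "
from h import *
s=sense();print(s['t'],s['qpos'].round(3),s['position'].round(4),s['tool_rot'].round(3))"
```

```text
0.9 [-0.893  0.383  1.221 -0.     1.538  1.543] [ 0.4352 -0.353   0.2422] [ 3.142e+00  1.000e-03 -8.650e-01]
```

Run:
```python
from h import *
import json
s=sense(); a=optics.get_image('wrist'); cv2.imwrite('pics/w1.png',a[:,:,::-1])
json.dump({k:list(s[k]) for k in('position','tool_rot')},open('pics/w1.json','w')); print(s['t'],s['position'].round(4))
```

```text
0.9 [ 0.4352 -0.353   0.2422]
```

View pics/w1.png

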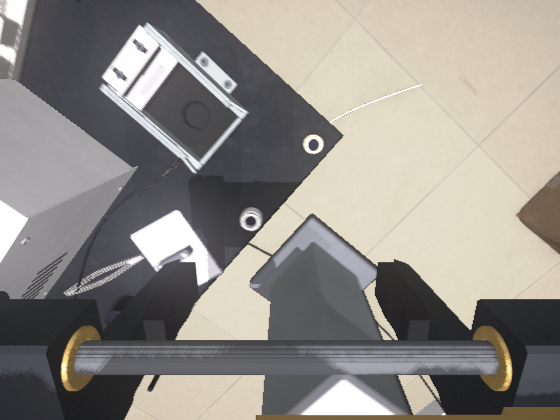

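The wrist view shows the case upper left, with the pocket at about (196,114), the big mount at (251,219), the small one at (313,144), and the lid's corners at about (131,236), (180,211), (222,270), partly behind a finger.

Run:
```python
from h import *
import json
s=json.load(open('pics/w1.json')); s={k:np.array(v) for k,v in s.items()}
a=cv2.imread('pics/w1.png')[:,:,::-1]
g=cv2.cvtColor(a,cv2.COLOR_RGB2GRAY)
hsv=cv2.cvtColor(a,cv2.COLOR_RGB2HSV)
for (x,y,h) in((251,219,.022),(313,144,.016)):
    sub=g[y-20:y+20,x-20:x+20]; m=(sub>105).astype(np.uint8)
    cs,_=cv2.findContours(m,0,1)
    c=max(cs,key=lambda c:cv2.contourArea(c) if cv2.pointPolygonTest(c,(20,20),True)>-6 else 0)+[x-20,y-20]
    P=ray('wrist',c[:,0],h,s)[:,:2].astype(np.float32); (cc,r)=cv2.minEnclosingCircle(P)
    print('mount',cc,r*2e3, 'bbox',cv2.boundingRect(c))
m=((g>150)).astype(np.uint8); m[:, :100]=0
n,l,st,ce=cv2.connectedComponentsWithStats(m)
k=l[235,165]; print(st[k])
c,_=cv2.findContours((l==k).astype(np.uint8),0,1); c=max(c,key=cv2.contourArea)
print(cv2.approxPolyDP(c,4,True)[:,0].tolist())
print(ray('wrist',cv2.approxPolyDP(c,4,True)[:,0],.005,s).round(4)[:,:2].tolist())
b=cv2.resize(a[15:180,90:255],(600,600),interpolation=cv2.INTER_CUBIC)
cv2.imwrite('pics/w1c.png',cv2.convertScaleAbs(b[:,:,::-1],alpha=1.6))
```

```text
mount (0.43136081099510193, -0.2812580466270447) 31.35005012154579 bbox (239, 207, 24, 24)
mount (0.43323594331741333, -0.39864465594291687) 25.346266105771065 bbox (302, 134, 22, 20)
[ 100  210  171  130 8709]
[[100, 271], [125, 265], [101, 284], [144, 256], [156, 271], [177, 258], [194, 261], [198, 285], [222, 274], [195, 303], [176, 339], [267, 339], [270, 302], [251, 288], [258, 284], [250, 285], [249, 280], [269, 256], [247, 245], [222, 273], [178, 210], [130, 235], [143, 257]]
[[0.5365, -0.0838], [0.5156, -0.1136], [0.5252, -0.067], [0.5035, -0.1416], [0.4789, -0.133], [0.4684, -0.1677], [0.4485, -0.1788], [0.4229, -0.1523], [0.4081, -0.1874], [0.4092, -0.126], [0.3945, -0.0577], [0.2932, -0.1442], [0.3301, -0.1957], [0.3645, -0.196], [0.3611, -0.2072], [0.3685, -0.1988], [0.3744, -0.204], [0.3768, -0.2499], [0.4091, -0.2434], [0.409, -0.1887], [0.506, -0.2247], [0.5339, -0.1555], [0.5037, -0.1395]]
```

View pics/w1c.png

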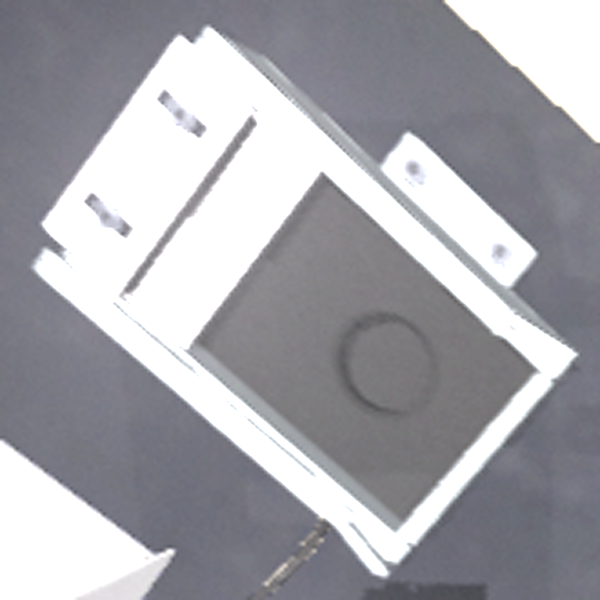

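The crop shows the dark insert with corners at (323,175), (195,340), (400,525), (540,370) and the pocket ring centred near (388,362). The keeper plate with its two slots is at the far end.

Run:
```python
from h import *
import json
s=json.load(open('pics/w1.json')); s={k:np.array(v) for k,v in s.items()}
W=lambda p,z: ray('wrist',np.array(p)*165/600+[90-.36,15-.36],z,s)[:,:2]
print('pocket',W([[388,362]],.018))
c=W([[323,175],[195,340],[400,525],[540,370]],.018); print('insert',c.round(4).tolist())
print('yaw',np.degrees(np.arctan2(*(c[1]-c[2])[::-1])),np.degrees(np.arctan2(*(c[0]-c[3])[::-1])),'w',np.linalg.norm(c[0]-c[1]))
c=W([[40,258],[380,572],[205,30],[574,352]],.043); print('rim',c.round(4).tolist())
print('yaw',np.degrees(np.arctan2(*(c[0]-c[1])[::-1])),np.degrees(np.arctan2(*(c[2]-c[3])[::-1])),'len',np.linalg.norm(c[0]-c[1]),np.linalg.norm(c[2]-c[3]),'w',np.linalg.norm(c[0]-c[2]),'mid',c.mean(0))
# lid edges: corners
L=ray('wrist',[[178,210],[130.5,235.5],[222,273]],.005,s)[:,:2]; print('lid',np.linalg.norm(L[0]-L[1]),np.linalg.norm(L[0]-L[2]), np.degrees(np.arctan2(*(L[0]-L[2])[::-1])),np.degrees(np.arctan2(*(L[1]-L[0])[::-1])), 'mid',(L[1]+L[2])/2)
# top cam
a=cv2.imread('pics/top.png'); g=cv2.cvtColor(a,6); m=(g[198:260,230:285]>120).astype(np.uint8)
cs,_=cv2.findContours(m,0,1); c=max(cs,key=cv2.contourArea)+[230,198]; r=cv2.minAreaRect(c); B=ray('top',cv2.boxPoints(r),.005)[:,:2]; print('toplid',B.round(4).tolist(),B.mean(0),np.linalg.norm(B[0]-B[1]),np.linalg.norm(B[1]-B[2]))
```

```text
pocket [[ 0.55448692 -0.33804726]]
insert [[0.5999, -0.3688], [0.6032, -0.3049], [0.5221, -0.2994], [0.5174, -0.3666]]
yaw -3.893559615059785 -1.526370444887209 w 0.0639641906182548
rim [[0.6411, -0.3026], [0.5163, -0.2913], [0.6369, -0.3808], [0.5113, -0.3802]]
yaw -5.159880966666232 -0.29726418188130627 len 0.12526360565076186 0.12555922794385768 w 0.07836978005796233 mid [ 0.57641457 -0.338712  ]
lid 0.0744304763506342 0.10341983375811117 -20.365800279841007 68.6736719470437 mid [ 0.47102492 -0.17199121]
toplid [[0.5312, -0.1102], [0.5291, -0.2337], [0.402, -0.231], [0.4043, -0.1102]] [ 0.46665081 -0.17126353] 0.12351639499806234 0.12714069783438303
```

Emit:
arm_command([
  {"linear": [0, 0.5, -1], "rot": [0, 0, -1.5], "gripper": 1},
  {"linear": [-0.1, 1, -2], "rot": [0, 0, -3], "gripper": 1},
  {"linear": [-0.1, 1.5, -3], "rot": [0, 0, -4.5], "gripper": 1},
  {"linear": [-0.2, 2, -4], "rot": [0, 0, -6], "gripper": 1},
  {"linear": [-0.2, 2.5, -5], "rot": [0, 0, -7.5], "gripper": 1},
  {"linear": [-0.2, 3, -5.7], "rot": [0, 0, -8.6], "gripper": 1},
  {"linear": [-0.2, 3, -5.7], "rot": [0, 0, -8.6], "gripper": 1},
])

```text
t: 1.65
position: [0.4278, -0.2773, 0.098]
tool_rot: [3.138, 0.004, -1.609]
force: [1.1, -0.1, 0.9]
grip_width: 1.002
grip_force: 0.0
```

Run:
```python
from h import *
import json
s=sense(); a=optics.get_image('wrist'); cv2.imwrite('pics/w2.png',a[:,:,::-1])
json.dump({k:list(s[k]) for k in('position','tool_rot')},open('pics/w2.json','w')); print(s['t'],s['position'].round(4),s['tool_rot'].round(3),s['qpos'].round(2))
```

```text
1.65 [ 0.4278 -0.2773  0.098 ] [ 3.138  0.004 -1.609] [-0.81  0.44  1.59  0.    1.12  2.37]
```

View pics/w2.png

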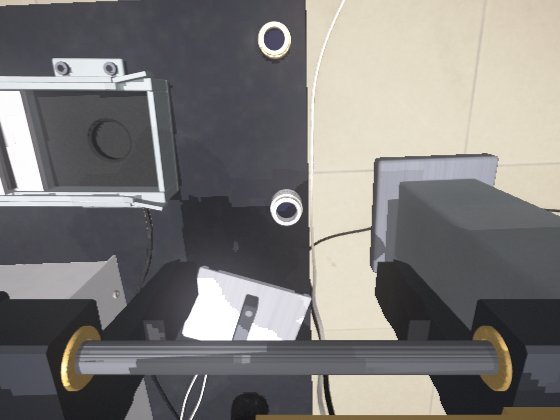

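The mount stands at (287,207) with its bore visible; the pocket is at (110,140); the lid's corners are at (202,267), (310,295), (182,325), with the bar at (247,318).

Run:
```python
from h import *
import json
s=json.load(open('pics/w2.json')); s={k:np.array(v) for k,v in s.items()}
a=cv2.imread('pics/w2.png'); g=cv2.cvtColor(a,6)
for x,y,h in((287,207,.022),(274,40,.016)):
    x0,y0=x-22,y-22; m=(g[y0:y0+44,x0:x0+41 if x+19>305 else x0+44]>105).astype(np.uint8); 
    if x==287: m[:, (305-x0):]=0
    cs,hi=cv2.findContours(m,cv2.RETR_CCOMP,1)
    for c,q in zip(cs,hi[0]):
        if len(c)<12: continue
        c=c+[x0,y0]; e=cv2.fitEllipse(c); P=ray('wrist',c[:,0],h,s)[:,:2].astype(np.float32); cc,r=cv2.minEnclosingCircle(P)
        print('hole' if q[3]>=0 else 'outer',np.round(e[0],1),np.round(e[1],1),cv2.boundingRect(c),np.round(cc,4),r*2e3)
# pocket: dark arc
sub=cv2.GaussianBlur(g[112:168,80:140],(3,3),0)
sub=cv2.resize(sub,None,fx=4,fy=4,interpolation=2)
ci=cv2.HoughCircles(sub,cv2.HOUGH_GRADIENT,1,200,param1=40,param2=12,minRadius=65,maxRadius=100)
print('pocket',ci)
for c in ci[0]: p=[80+c[0]/4-.4,112+c[1]/4-.4]; print(p,ray('wrist',[p],.018,s),c[2]/4)
L=ray('wrist',[[202,267],[310,295],[182,325]],.005,s)[:,:2]; print('lid',L.round(4).tolist())
b=cv2.resize(a[60:215,60:215],(600,600),interpolation=2); b2=cv2.resize(a[185:230,262:312],(200,180),interpolation=2); b[420:,400:]=b2
cv2.imwrite('pics/w2c.png',cv2.convertScaleAbs(b,alpha=1.5))
```

```text
outer [286. 207.] [31.7 36.5] (270, 189, 33, 37) [ 0.4276 -0.2821] 29.576297849416733
hole [286.2 209.8] [16.3 20.5] (276, 202, 22, 17) [ 0.4336 -0.2821] 8.060721680521965
outer [273.9  39.3] [32.4 37.1] (258, 21, 33, 38) [ 0.4313 -0.3979] 22.687362506985664
hole [273.6  38.5] [21.4 23.3] (263, 27, 22, 24) [ 0.4315 -0.3987] 14.933408237993717
pocket [[[148.5  98.5  84.2]]]
[np.float32(116.725), np.float32(136.225)] [[ 0.54734095 -0.33931972  0.018     ]] 21.05
lid [[0.5025, -0.2247], [0.4092, -0.1928], [0.5281, -0.1654]]
```

View pics/w2c.png

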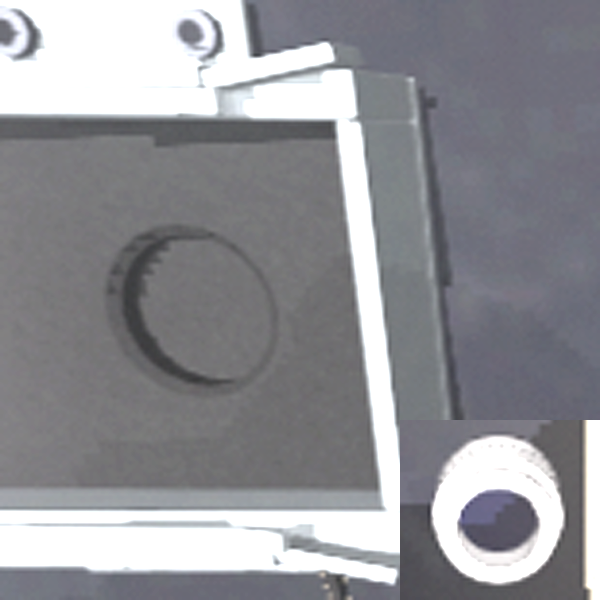

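The crop shows the pocket's chamfer ring spanning (105..278, 224..395), centred at (191.5,309.5). In the inset, the mount's top ring is centred at (498.5,517).

Run:
```python
from h import *
import json
s=json.load(open('pics/w2.json')); s={k:np.array(v) for k,v in s.items()}
W=lambda p,z: ray('wrist',np.array(p)*155/600+60-.37,z,s)[:,:2]
print('mount',ray('wrist',[[286.2,208.9]],.022,s))
print('pocket',W([[191.5,309.5]],.018), W([[105,309],[278,309]],.018))
# front wall top inner edge at z=.033; insert side edges
e=W([[338,120],[386,508]],.033); print('frontwall inner',e.round(4), np.degrees(np.arctan2(*(e[1]-e[0])[::-1]))-90)
e=W([[358,120],[405,508]],.033); print('frontwall outer',e.round(4))
L=ray('wrist',[[202,267],[310,295],[182,325]],.005,s)[:,:2]
print(np.linalg.norm(L[0]-L[1]),np.linalg.norm(L[0]-L[2]),(L[1]+L[2])/2,np.degrees(np.arctan2(*(L[0]-L[1])[::-1])),np.degrees(np.arctan2(*(L[2]-L[0])[::-1])))
# bar top visible corners
print(ray('wrist',[[247,296],[259,297]],.023,s))
```

```text
mount [[ 0.42743226 -0.28079442  0.022     ]]
pocket [[ 0.55330913 -0.33715934]] [[ 0.56936569 -0.33785253]
 [ 0.5372036  -0.3366482 ]]
frontwall inner [[ 0.5146 -0.3688]
 [ 0.5173 -0.3016]] -2.3574662494609697
frontwall outer [[ 0.5112 -0.3687]
 [ 0.5138 -0.3014]]
0.0985442010902501 0.06459942294184648 [ 0.46867804 -0.17913484] -18.87695723040601 66.62548177132263
[[ 0.46292548 -0.20575756  0.023     ]
 [ 0.45298893 -0.20438961  0.023     ]]
```

Emit:
arm_command([
  {"linear": [-0.1, -0.1, -0.6], "gripper": 1},
  {"linear": [-0.14, -0.14, -1.2], "gripper": 1},
  {"linear": [-0.14, -0.14, -1.8], "gripper": 1},
  {"linear": [-0.14, -0.14, -2.3], "gripper": 1},
  {"linear": [-0.14, -0.14, -2.3], "gripper": 1},
])

```text
$.increments[0]: bad value
```

Emit:
arm_command([
  {"linear": [-0.1, -0.1, -0.6], "rot": [0, 0, 0], "gripper": 1},
  {"linear": [-0.14, -0.14, -1.2], "rot": [0, 0, 0], "gripper": 1},
  {"linear": [-0.14, -0.14, -1.8], "rot": [0, 0, 0], "gripper": 1},
  {"linear": [-0.14, -0.14, -2.3], "rot": [0, 0, 0], "gripper": 1},
  {"linear": [-0.14, -0.14, -2.3], "rot": [0, 0, 0], "gripper": 1},
])

```text
t: 2.2
position: [0.4254, -0.2835, 0.0423]
tool_rot: [3.141, 0.0, -1.608]
force: [0.6, 0.2, 0.3]
grip_width: 0.998
grip_force: 0.0
```

Emit:
arm_command([
  {"linear": [0.08, 0.11, -0.5], "rot": [0, 0, 0], "gripper": 0.8},
  {"linear": [0.08, 0.11, -0.83], "rot": [0, 0, 0], "gripper": 0.6},
  {"linear": [0.08, 0.11, -0.83], "rot": [0, 0, 0], "gripper": 0.4},
  {"linear": [0.08, 0.11, -0.83], "rot": [0, 0, 0], "gripper": 0.2},
  {"linear": [0.08, 0.11, -0.83], "rot": [0, 0, 0], "gripper": 0.2},
  {"linear": [0.08, 0.11, -0.83], "rot": [0, 0, 0], "gripper": 0.2},
  {"linear": [0.08, 0.11, -0.83], "rot": [0, 0, 0], "gripper": 0.2},
], grip_force=15)

```text
t: 2.9
position: [0.4275, -0.2802, 0.022]
tool_rot: [-3.141, -0.0, -1.61]
force: [-0.3, 0.4, -0.0]
grip_width: 0.392
grip_force: 0.0
```

Emit:
arm_command([
  {"linear": [0, 0, 0], "rot": [0, 0, 0], "gripper": 0.15},
  {"linear": [0, 0, 0], "rot": [0, 0, 0], "gripper": 0.15},
  {"linear": [0, 0, 0], "rot": [0, 0, 0], "gripper": 0.15},
  {"linear": [0, 0, 0], "rot": [0, 0, 0], "gripper": 0.15},
])

```text
t: 3.3
position: [0.4274, -0.28, 0.0217]
tool_rot: [3.142, 0.0, -1.61]
force: [-0.3, -0.6, -0.5]
grip_width: 0.15
grip_force: 0.0
```

Run:
```python
from h import *
import json
s=sense(); a=optics.get_image('wrist'); cv2.imwrite('pics/w3.png',a[:,:,::-1])
json.dump({k:list(s[k]) for k in('position','tool_rot')},open('pics/w3.json','w'))
```

```text
(no output)
```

View pics/w3.png

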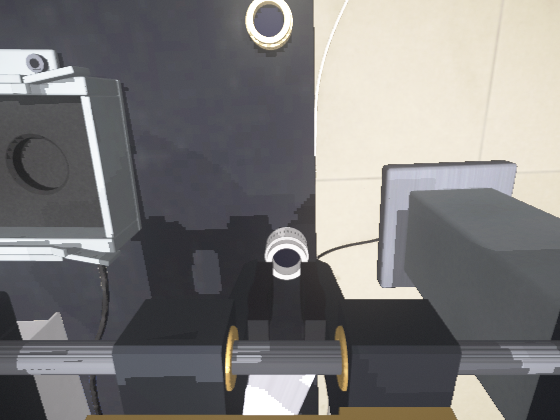

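Run:
```python
from h import *
import json
s=json.load(open('pics/w3.json')); s={k:np.array(v) for k,v in s.items()}
print(s)
a=cv2.imread('pics/w3.png')
print(ray('wrist',[[287,258],[266,255],[308,255],[287,277],[271,22]],[.022,.022,.022,.022,.016],s))
c,f=cam('wrist'); Mi=np.linalg.inv(c['mount'])
for p in ([0,0,0],[0,0,.011],[.009,0,.011],[-.009,0,.011]):
    q=Mi@np.r_[p,1]; print(p,f*q[0]/q[2]+c['cx'],f*q[1]/q[2]+c['cy'])
b=cv2.resize(a[215:345,205:370],(760,600),interpolation=2)
cv2.imwrite('pics/w3c.png',cv2.convertScaleAbs(b,alpha=2))
```

```text
{'position': array([ 0.42739083, -0.28002004,  0.02169574]), 'tool_rot': array([ 3.14155941e+00,  5.00452858e-05, -1.60989578e+00])}
[[ 0.42704113 -0.28073537  0.022     ]
 [ 0.43850136 -0.28299895  0.022     ]
 [ 0.41544553 -0.28212585  0.022     ]
 [ 0.42747409 -0.26888598  0.022     ]
 [ 0.43006181 -0.39725052  0.016     ]]
[0, 0, 0] 286.41307767270473 258.9372164304924
[0, 0, 0.011] 286.38137904759463 250.3217887991933
[0.009, 0, 0.011] 286.41238443121654 236.09647911672096
[-0.009, 0, 0.011] 286.3512820078911 264.1303491295701
```

View pics/w3c.png

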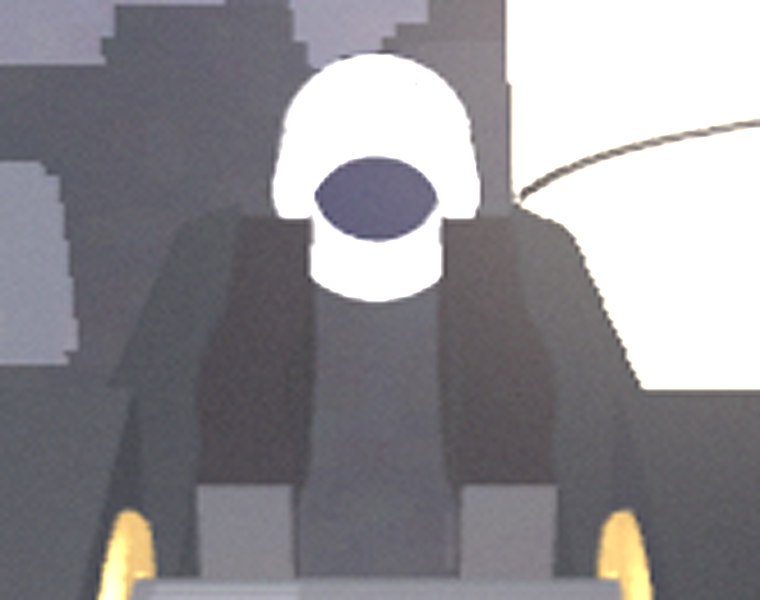

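The crop shows the fingertips passing above the ring, which hasn't moved. In the images the open finger gap gives a tip depth about 21 mm behind the reported TCP, so the tips sit higher than the description says. I'll open, descend gently and watch the force.

Emit:
arm_command([
  {"linear": [0, 0, 0], "rot": [0, 0, 0], "gripper": 0.6},
  {"linear": [0, 0, 0], "rot": [0, 0, 0], "gripper": 0.6},
  {"linear": [0, 0, 0], "rot": [0, 0, 0], "gripper": 0.6},
  {"linear": [0, 0, 0], "rot": [0, 0, 0], "gripper": 0.6},
  {"linear": [0, -0.03, -0.2], "rot": [0, 0, 0], "gripper": 0.6},
  {"linear": [0, -0.03, -0.4], "rot": [0, 0, 0], "gripper": 0.6},
  {"linear": [0, -0.03, -0.4], "rot": [0, 0, 0], "gripper": 0.6},
])

```text
t: 4.05
position: [0.427, -0.2805, 0.0109]
tool_rot: [3.141, 0.001, -1.61]
force: [-0.1, 1.2, 0.2]
grip_width: 0.602
grip_force: 0.0
```

Emit:
arm_command([
  {"linear": [0, 0, -0.04], "rot": [0, 0, 0], "gripper": 0.6},
  {"linear": [0, 0, -0.08], "rot": [0, 0, 0], "gripper": 0.6},
  {"linear": [0, 0, -0.12], "rot": [0, 0, 0], "gripper": 0.6},
  {"linear": [0, 0, -0.12], "rot": [0, 0, 0], "gripper": 0.6},
])

```text
t: 4.45
position: [0.4274, -0.2807, 0.0086]
tool_rot: [3.141, 0.0, -1.61]
force: [0.3, -0.0, 0.5]
grip_width: 0.603
grip_force: 0.0
```

Emit:
arm_command([
  {"linear": [0, 0, -0.1], "rot": [0, 0, 0], "gripper": 0.6},
  {"linear": [0, 0, -0.2], "rot": [0, 0, 0], "gripper": 0.6},
  {"linear": [0, 0, -0.3], "rot": [0, 0, 0], "gripper": 0.6},
  {"linear": [0, 0, -0.4], "rot": [0, 0, 0], "gripper": 0.6},
  {"linear": [0, 0, -0.4], "rot": [0, 0, 0], "gripper": 0.6},
])

```text
t: 4.95
position: [0.4273, -0.2807, -0.0017]
tool_rot: [3.141, 0.0, -1.61]
force: [-0.3, -0.7, 0.5]
grip_width: 0.6
grip_force: 0.0
```

Run:
```python
from h import *
import json
s=sense(); a=optics.get_image('wrist'); cv2.imwrite('pics/w4.png',a[:,:,::-1]); print(s['position'],s['force'])
json.dump({k:list(s[k]) for k in('position','tool_rot')},open('pics/w4.json','w'))
b=optics.get_image('side')
c=np.hstack([a[190:310,190:390],b[215:335,150:350]]); cv2.imwrite('pics/w4c.png',cv2.convertScaleAbs(cv2.resize(c[:,:,::-1],(800,240),interpolation=2),alpha=1.7))
```

```text
[ 0.42725891 -0.2806663  -0.00168132] [-0.28892913 -0.67465727  0.47933851]
```

View pics/w4c.png

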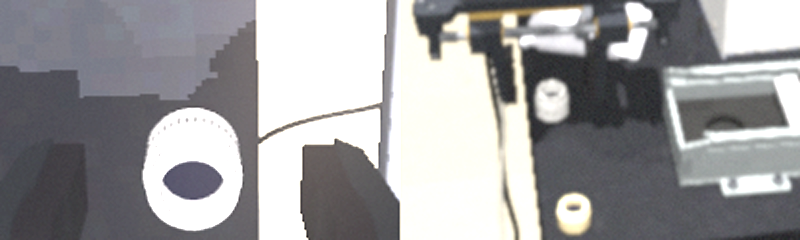

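The left pane shows the open fingers on either side of the ring, tips near row 260 as before. The right pane shows the mount standing between the dark fingers. I'll carry on down and close.

Emit:
arm_command([
  {"linear": [0, 0, -0.12], "rot": [0, 0, 0], "gripper": 0.6},
  {"linear": [0, 0, -0.24], "rot": [0, 0, 0], "gripper": 0.6},
  {"linear": [0, 0, -0.36], "rot": [0, 0, 0], "gripper": 0.5},
  {"linear": [0, 0, -0.36], "rot": [0, 0, 0], "gripper": 0.4},
  {"linear": [0, 0, -0.36], "rot": [0, 0, 0], "gripper": 0.2},
  {"linear": [0, 0, -0.36], "rot": [0, 0, 0], "gripper": 0.2},
  {"linear": [0, 0, -0.36], "rot": [0, 0, 0], "gripper": 0.2},
  {"linear": [0, 0, -0.36], "rot": [0, 0, 0], "gripper": 0.2},
], grip_force=15)

```text
t: 5.85
position: [0.4274, -0.2808, -0.0103]
tool_rot: [-3.142, -0.0, -1.61]
force: [-0.5, 0.7, -1.0]
grip_width: 0.277
grip_force: 15.0
```

Emit:
arm_command([
  {"linear": [0, 0, 1], "rot": [0, 0, 0], "gripper": 0.2},
  {"linear": [0, -0.3, 2], "rot": [0, 0, 0], "gripper": 0.2},
  {"linear": [1, -0.8, 3], "rot": [0, 0, 0], "gripper": 0.2},
  {"linear": [2.2, -1.3, 3.2], "rot": [0, 0, 0], "gripper": 0.2},
  {"linear": [3.5, -1.8, 3.2], "rot": [0, 0, 0], "gripper": 0.2},
  {"linear": [4.6, -2.2, 3.2], "rot": [0, 0, 0], "gripper": 0.2},
  {"linear": [5.04, -2.26, 3.2], "rot": [0, 0, 0], "gripper": 0.2},
  {"linear": [5.04, -2.26, 3.2], "rot": [0, 0, 0], "gripper": 0.2},
])

```text
t: 6.65
position: [0.5542, -0.3373, 0.0691]
tool_rot: [3.142, 0.0, -1.609]
force: [-0.6, 0.3, -1.6]
grip_width: 0.275
grip_force: 15.0
```

Run:
```python
from h import *
import json
s=sense(); a=optics.get_image('wrist'); cv2.imwrite('pics/w5.png',a[:,:,::-1]); print(s['t'],s['position'],s['force'],s['tool_rot'],s['qd'].round(3))
json.dump({k:list(s[k]) for k in('position','tool_rot')},open('pics/w5.json','w'))
# front wall, inner side edges: long straight line finding by segments in the lower half-lit image
g=cv2.cvtColor(a,7); c,f=cam('wrist')
lsd=cv2.createLineSegmentDetector(); ln=lsd.detect(g)[0][:,0]
for l in ln:
    n=np.hypot(l[0]-l[2],l[1]-l[3])
    if n>50: print(l.round(0),[ray('wrist',l.reshape(2,2),z,s)[:,:2].round(4).tolist() for z in(.018,.043)])
```

```text
6.65 [ 0.55424124 -0.33725138  0.06911942] [-0.5809691   0.29446452 -1.56956512] [ 3.14158609e+00  7.57308155e-05 -1.60905014e+00] [-0.016 -0.028  0.063 -0.006 -0.013 -0.012]
[223. 281. 216. 187.] [[[0.6029, -0.2952], [0.6, -0.3667]], [[0.597, -0.3097], [0.5944, -0.373]]]
[140. 185. 153. 277.] [[[0.6507, -0.3696], [0.6538, -0.3003]], [[0.6393, -0.3756], [0.6421, -0.3142]]]
[347. 274. 354. 174.] [[[0.5111, -0.2972], [0.5079, -0.3718]], [[0.5157, -0.3115], [0.5129, -0.3775]]]
[188. 191. 193. 246.] [[[0.6194, -0.3648], [0.621, -0.3243]], [[0.6116, -0.3714], [0.613, -0.3355]]]
[448. 299. 484. 344.] [[[0.4342, -0.273], [0.4011, -0.2308]], [[0.4477, -0.2901], [0.4184, -0.2527]]]
[217. 186. 327. 187.] [[[0.5997, -0.3671], [0.526, -0.3637]], [[0.5941, -0.3734], [0.529, -0.3703]]]
[189. 284. 179. 188.] [[[0.6279, -0.293], [0.6248, -0.3667]], [[0.6191, -0.3078], [0.6164, -0.373]]]
[201.  89. 437.  79.] [[[0.6033, -0.4285], [0.4596, -0.4288]], [[0.5973, -0.4277], [0.4702, -0.428]]]
[  1.  97. 198.  89.] [[[0.7267, -0.4281], [0.6048, -0.4284]], [[0.7066, -0.4274], [0.5987, -0.4277]]]
[322. 175. 
[... 3985 characters left out ...]
8. 136.] [[[0.4045, -0.4543], [0.4043, -0.3932]], [[0.4213, -0.4506], [0.4212, -0.3965]]]
[362. 354. 259. 354.] [[[0.4975, -0.2239], [0.5799, -0.227]], [[0.5037, -0.2466], [0.5766, -0.2493]]]
[515. 133. 532.  38.] [[[0.4063, -0.3948], [0.4063, -0.4491]], [[0.423, -0.398], [0.423, -0.446]]]
[361. 345. 259. 345.] [[[0.4989, -0.233], [0.5793, -0.2361]], [[0.5049, -0.2546], [0.5761, -0.2574]]]
[ 21. 347.  84. 347.] [[[0.7693, -0.2416], [0.7187, -0.2393]], [[0.7443, -0.2622], [0.6996, -0.2602]]]
[361. 350. 259. 350.] [[[0.4987, -0.2281], [0.5796, -0.2312]], [[0.5047, -0.2503], [0.5764, -0.2531]]]
[482. 345. 379. 345.] [[[0.4024, -0.2296], [0.484, -0.2327]], [[0.4195, -0.2517], [0.4917, -0.2544]]]
```

Emit:
arm_command([
  {"linear": [0, 0, -0.6], "rot": [0, 0, 0], "gripper": 0.2},
  {"linear": [0, 0, -1.2], "rot": [0, 0, 0], "gripper": 0.2},
  {"linear": [0, 0, -1.8], "rot": [0, 0, 0], "gripper": 0.2},
  {"linear": [0, 0, -2.2], "rot": [0, 0, 0], "gripper": 0.2},
  {"linear": [0, 0, -2.4], "rot": [0, 0, 0], "gripper": 0.2},
  {"linear": [0, 0, -2.56], "rot": [0, 0, 0], "gripper": 0.2},
  {"linear": [0, 0, -2.56], "rot": [0, 0, 0], "gripper": 0.2},
])

```text
t: 7.4
position: [0.5533, -0.3374, 0.0058]
tool_rot: [-3.141, -0.0, -1.61]
force: [-0.7, -0.4, -1.0]
grip_width: 0.272
grip_force: 15.0
```

Emit:
arm_command([
  {"linear": [0, 0, -0.08], "rot": [0, 0, 0], "gripper": 0.2},
  {"linear": [0, 0, -0.16], "rot": [0, 0, 0], "gripper": 0.2},
  {"linear": [0, 0, -0.22], "rot": [0, 0, 0], "gripper": 0.2},
  {"linear": [0, 0, -0.24], "rot": [0, 0, 0], "gripper": 0.2},
  {"linear": [0, 0, -0.24], "rot": [0, 0, 0], "gripper": 0.2},
])

```text
t: 7.9
position: [0.5535, -0.3375, -0.0002]
tool_rot: [-3.141, -0.0, -1.61]
force: [-0.5, -1.9, -0.1]
grip_width: 0.273
grip_force: 15.0
```

Emit:
arm_command([
  {"linear": [0, 0, 0], "rot": [0, 0, 0], "gripper": 0.35},
  {"linear": [0, 0, 0], "rot": [0, 0, 0], "gripper": 0.35},
  {"linear": [0, 0, 0], "rot": [0, 0, 0], "gripper": 0.35},
  {"linear": [0, 0, 0.3], "rot": [0, 0, 0], "gripper": 0.35},
  {"linear": [0, 0, 0.7], "rot": [0, 0, 0], "gripper": 0.35},
  {"linear": [0, 0, 1.4], "rot": [0, 0, 0], "gripper": 0.5},
  {"linear": [0, 0, 2.4], "rot": [0, 0, 0], "gripper": 1},
  {"linear": [0, 0, 3.8], "rot": [0, 0, 0], "gripper": 1},
])

```text
t: 8.7
position: [0.5529, -0.3368, 0.0954]
tool_rot: [3.14, 0.001, -1.61]
force: [-0.7, 0.5, 0.5]
grip_width: 0.595
grip_force: 0.0
```

Run:
```python
from h import *
import json
s=sense(); a=optics.get_image('wrist'); cv2.imwrite('pics/w6.png',a[:,:,::-1]); print(s['t'],s['position'],s['tool_rot'],s['qpos'].round(2))
json.dump({k:list(s[k]) for k in('position','tool_rot')},open('pics/w6.json','w'))
g=cv2.cvtColor(a,7); c,f=cam('wrist')
def proj(P):
    Rt=R.from_euler('xyz',s['tool_rot']).as_matrix(); q=np.linalg.inv(c['mount'])@np.r_[Rt.T@(np.array(P)-s['position']),1]; return f*q[0]/q[2]+c['cx'],f*q[1]/q[2]+c['cy']
print(proj([.554,-.337,.032]))
x,y=map(int,proj([.554,-.337,.032]))
m=(g[y-30:y+30,x-30:x+30]>130).astype(np.uint8)
cs,h=cv2.findContours(m,cv2.RETR_CCOMP,1)
for k in cs:
    if len(k)>15: k=k+[x-30,y-30]; print(cv2.boundingRect(k),np.round(cv2.fitEllipse(k),1) if 0 else cv2.fitEllipse(k), cv2.minEnclosingCircle(ray('wrist',k[:,0],.032,s)[:,:2].astype(np.float32)))
```

```text
8.7 [ 0.55290222 -0.33683893  0.09543695] [ 3.14007070e+00  1.34528995e-03 -1.60994324e+00] [-0.73  0.65  1.18  0.    1.31  2.45]
(np.float64(284.6273706237297), np.float64(219.02589611484296))
(269, 197, 34, 40) ((285.09765625, 216.97589111328125), (32.29477310180664, 38.60804748535156), 177.1259765625) ((0.5529054403305054, -0.3386186957359314), 0.01529229898005724)
(274, 211, 23, 19) ((285.2737121582031, 219.84152221679688), (17.643842697143555, 22.00823211669922), 90.02229309082031) ((0.5537621378898621, -0.336616188287735), 0.008381038904190063)
```

Emit:
arm_command([
  {"linear": [-0.2, 0.2, 1], "rot": [0, 0, 0.8], "gripper": 1},
  {"linear": [-0.8, 0.6, 1.8], "rot": [0, 0, 2.4], "gripper": 1},
  {"linear": [-1.5, 1.2, 2.2], "rot": [0, 0, 4.1], "gripper": 1},
  {"linear": [-2.2, 1.9, 2.2], "rot": [0, 0, 5.8], "gripper": 1},
  {"linear": [-2.9, 2.6, 2.2], "rot": [0, 0, 7.5], "gripper": 1},
  {"linear": [-3.6, 3.3, 2.2], "rot": [0, 0, 9.2], "gripper": 1},
  {"linear": [-4.2, 4, 2.2], "rot": [0, 0, 10.9], "gripper": 1},
  {"linear": [-4.4, 4.7, 2.2], "rot": [0, 0, 12.6], "gripper": 1},
])

```text
t: 9.55
position: [0.4423, -0.2191, 0.1507]
tool_rot: [3.141, -0.001, -0.505]
force: [-0.1, -0.8, -0.1]
grip_width: 0.995
grip_force: 0.0
```

Emit:
arm_command([
  {"linear": [0, 0.5, 0], "rot": [0, 0, 1.7], "gripper": 1},
  {"linear": [0, 0.9, 0], "rot": [0, 0, 3.4], "gripper": 1},
  {"linear": [0, 1.3, 0], "rot": [0, 0, 5.1], "gripper": 1},
  {"linear": [0, 1.5, 0], "rot": [0, 0, 6.8], "gripper": 1},
  {"linear": [0, 1.6, 0], "rot": [0, 0, 8.5], "gripper": 1},
  {"linear": [0, 1.6, 0], "rot": [0, 0, 10.2], "gripper": 1},
  {"linear": [0, 1.6, 0], "rot": [0, 0, 11.9], "gripper": 1},
  {"linear": [0, 1.6, 0], "rot": [0, 0, 13.6], "gripper": 1},
])

```text
t: 10.35
position: [0.4435, -0.1798, 0.1506]
tool_rot: [3.14, -0.0, 0.683]
force: [-0.5, 1.1, -0.2]
grip_width: 1.001
grip_force: 0.0
```

Emit:
arm_command([
  {"linear": [0, 0, 0], "rot": [0, 0, 1.7], "gripper": 1},
  {"linear": [0, 0, 0], "rot": [0, 0, 3.4], "gripper": 1},
  {"linear": [0, 0, 0], "rot": [0, 0, 5.1], "gripper": 1},
  {"linear": [0, 0, 0], "rot": [0, 0, 6.8], "gripper": 1},
  {"linear": [0, 0, 0], "rot": [0, 0, 8.5], "gripper": 1},
  {"linear": [0, 0, 0], "rot": [0, 0, 10.2], "gripper": 1},
  {"linear": [0, 0, 0], "rot": [0, 0, 11.9], "gripper": 1},
  {"linear": [0, 0, 0], "rot": [0, 0, 13.6], "gripper": 1},
])

```text
t: 11.15
position: [0.4435, -0.1798, 0.1506]
tool_rot: [3.141, 0.001, 1.869]
force: [-0.9, 0.1, -0.3]
grip_width: 1.002
grip_force: 0.0
```

Emit:
arm_command([
  {"linear": [0, 0, 0], "rot": [0, 0, 1.7], "gripper": 0.8},
  {"linear": [0, 0, 0], "rot": [0, 0, 3.4], "gripper": 0.8},
  {"linear": [0, 0, 0], "rot": [0, 0, 5.1], "gripper": 0.8},
  {"linear": [0, 0, 0], "rot": [0, 0, 6.8], "gripper": 0.8},
  {"linear": [0, 0, 0], "rot": [0, 0, 8.5], "gripper": 0.8},
  {"linear": [0, 0, 0], "rot": [0, 0, 10], "gripper": 0.8},
  {"linear": [0, 0, 0], "rot": [0, 0, 10.4], "gripper": 0.8},
  {"linear": [0, 0, 0], "rot": [0, 0, 10.4], "gripper": 0.8},
])

```text
t: 11.95
position: [0.4435, -0.1798, 0.1505]
tool_rot: [-3.141, 0.001, 2.771]
force: [-0.5, -0.1, -0.2]
grip_width: 0.801
grip_force: 0.0
```

Run:
```python
from h import *
import json
s=sense(); a=optics.get_image('wrist'); cv2.imwrite('pics/w7.png',a[:,:,::-1]); print(s['t'],s['position'],s['tool_rot'],s['qpos'].round(2))
json.dump({k:list(s[k]) for k in('position','tool_rot')},open('pics/w7.json','w'))
```

```text
11.95 [ 0.44351163 -0.17982349  0.15046827] [-3.14127463e+00  1.29207221e-03  2.77107635e+00] [-0.63  0.32  1.6   0.    1.22 -1.83]
```

View pics/w7.png

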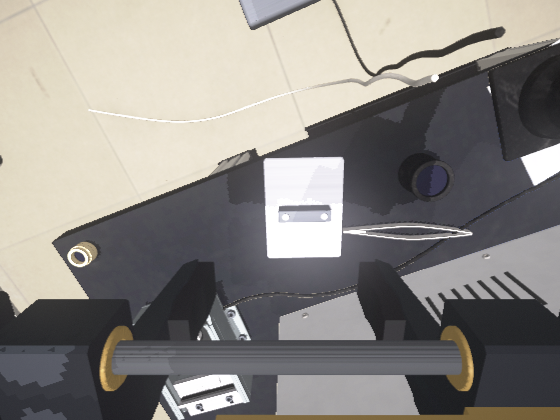

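The picture shows the lid square-on with corners (264,158), (343,157), (341,257), (267,258), its bar at about (304,214), and the tweezers' tip by its right edge at (345,232).

```bash
cat > lid.py <<'E'
from h import *
import json
s=json.load(open('pics/w7.json')); s={k:np.array(v) for k,v in s.items()}
a=cv2.imread('pics/w7.png'); g=cv2.cvtColor(a,6)
m=np.zeros_like(g); m[150:262,255:350]=(g[150:262,255:350]>120)*255
m=cv2.morphologyEx(m,cv2.MORPH_OPEN,np.ones((9,9)))
cs,_=cv2.findContours(m,0,1); c=max(cs,key=cv2.contourArea); r=cv2.minAreaRect(c)
B=ray('wrist',cv2.boxPoints(r),.005,s)[:,:2]; print(cv2.boxPoints(r).round(1).tolist(),r[2])
print('lid',B.mean(0).round(4),np.linalg.norm(B-np.roll(B,1,0),axis=1).round(4),[round(float(np.degrees(np.arctan2(*(B[i]-B[i-1])[::-1]))),1) for i in range(4)])
d=np.zeros_like(g); d[195:235,270:337]=(g[195:235,270:337]<105)*255
cs,_=cv2.findContours(cv2.morphologyEx(d,cv2.MORPH_CLOSE,np.ones((5,5))),0,1); c=max(cs,key=cv2.contourArea); r=cv2.minAreaRect(c); print('bar px',r)
x,y,w,h=cv2.boundingRect(c); P=ray('wrist',[[x,y+h*.7],[x+w,y+h*.7]],.023,s); print('bar',P.mean(0),np.linalg.norm(P[0]-P[1]), (x,y,w,h))
E
python3 lid.py
```

```text
[[264.0, 157.0], [343.0, 157.0], [343.0, 258.0], [264.0, 258.0]] 90.0
lid [ 0.4693 -0.1717] [0.1045 0.0736 0.1046 0.0816] [157.6, 68.9, -18.0, -111.1]Traceback (most recent call last):
  File "lid.py", line 11, in <module>
    cs,_=cv2.findContours(cv2.morphologyEx(d,cv2.MORPH_CLOSE,np.ones((5,5))),0,1); c=max(cs,key=cv2.contourArea); r=cv2.minAreaRect(c); print('bar px',r)
                                                                                     ~~~^^^^^^^^^^^^^^^^^^^^^^^^
ValueError: max() iterable argument is empty
```

Emit:
arm_command([
  {"linear": [0.4, 0.1, -0.8], "rot": [0, 0, 0], "gripper": 0.72},
  {"linear": [0.8, 0.2, -1.8], "rot": [0, 0, 0], "gripper": 0.72},
  {"linear": [1.02, 0.32, -3], "rot": [0, 0, 0], "gripper": 0.72},
  {"linear": [1.02, 0.32, -4], "rot": [0, 0, 0], "gripper": 0.72},
  {"linear": [1.02, 0.32, -4.8], "rot": [0, 0, 0], "gripper": 0.72},
  {"linear": [1.02, 0.32, -5.2], "rot": [0, 0, 0], "gripper": 0.72},
  {"linear": [1.02, 0.32, -5.2], "rot": [0, 0, 0], "gripper": 0.72},
])

```text
t: 12.7
position: [0.4686, -0.1716, 0.0191]
tool_rot: [3.141, -0.002, 2.77]
force: [1.1, -0.2, 0.7]
grip_width: 0.719
grip_force: 0.0
```

Run:
```python
from h import *
s=sense(); a=optics.get_image('wrist'); cv2.imwrite('pics/w8.png',a[:,:,::-1]); print(s['t'],s['position'],s['tool_rot'])
g=cv2.cvtColor(a,7); c,f=cam('wrist')
def proj(P):
    Rt=R.from_euler('xyz',s['tool_rot']).as_matrix(); q=np.linalg.inv(c['mount'])@np.r_[Rt.T@(np.array(P)-s['position']),1]; return f*q[0]/q[2]+c['cx'],f*q[1]/q[2]+c['cy']
y=np.radians(-21); ex=np.array([np.cos(y),np.sin(y),0]); ey=np.array([-ex[1],ex[0],0]); o=np.array([.469,-.172,0])
for k in(-25,25): print('bar end',np.round(proj(o+ey*k/1e3+[0,0,.023]),1))
for k in(-37.5,37.5): print('lid edge',np.round(proj(o+ey*k/1e3-ex*.02+[0,0,.005]),1))
r0=int(proj(o-ex*.02+[0,0,.005])[1]); rb=int(proj(o+[0,0,.023])[1])
print(r0,g[r0,150:430:4].tolist()); print(rb,g[rb,150:430:4].tolist())
print('col',g[120:300:4,286].tolist())
print('bar x ends rows',[np.round(proj(o+ex*k/1e3+[0,0,.023]),1).tolist() for k in(-6,6)],[np.round(proj(o+ex*k/1e3+[0,0,.005]),1).tolist() for k in(-52,52)])
```

```text
12.7 [ 0.46859157 -0.17162057  0.01912988] [ 3.14122407e+00 -1.63082077e-03  2.77014481e+00]
bar end [239.6 262.3]
bar end [332.  262.1]
lid edge [220.3 216.5]
lid edge [351.1 216.1]
216 [70, 70, 71, 51, 53, 52, 52, 52, 53, 53, 55, 56, 59, 60, 61, 61, 64, 66, 235, 235, 235, 235, 236, 237, 237, 237, 237, 237, 238, 238, 238, 239, 240, 240, 236, 225, 225, 225, 227, 226, 227, 227, 227, 227, 228, 228, 228, 228, 228, 229, 228, 58, 58, 57, 54, 52, 52, 49, 49, 49, 47, 47, 45, 44, 42, 42, 40, 39, 41, 41]
262 [66, 66, 66, 66, 57, 42, 45, 44, 44, 48, 49, 49, 50, 53, 52, 56, 57, 60, 67, 222, 223, 223, 223, 111, 118, 189, 190, 175, 121, 122, 123, 123, 123, 121, 122, 124, 122, 121, 122, 123, 120, 138, 190, 192, 128, 116, 225, 225, 224, 224, 68, 62, 59, 57, 54, 53, 52, 51, 52, 49, 46, 47, 44, 44, 43, 42, 43, 40, 42, 42]
col [220, 221, 221, 62, 63, 69, 69, 68, 68, 70, 69, 234, 241, 242, 238, 240, 242, 241, 238, 239, 240, 241, 236, 235, 236, 226, 225, 227, 225, 223, 193, 91, 92, 98, 122, 122, 122, 123, 221, 225, 255, 255, 255, 255, 255]
bar x ends rows [[285.7, 252.2], [285.8, 272.1]] [[285.5, 160.7], [286.1, 322.0]]
```

Emit:
arm_command([
  {"linear": [0, 0, -0.4], "rot": [0, 0, 0], "gripper": 0.72},
  {"linear": [0, 0, -0.8], "rot": [0, 0, 0], "gripper": 0.72},
  {"linear": [0, 0, -1.12], "rot": [0, 0, 0], "gripper": 0.72},
  {"linear": [0, 0, -1.12], "rot": [0, 0, 0], "gripper": 0.5},
  {"linear": [0, 0, -1.12], "rot": [0, 0, 0], "gripper": 0.5},
  {"linear": [0, 0, -1.12], "rot": [0, 0, 0], "gripper": 0.5},
  {"linear": [0, 0, -1.12], "rot": [0, 0, 0], "gripper": 0.5},
], grip_force=25)

```text
t: 13.45
position: [0.469, -0.1718, -0.0081]
tool_rot: [-3.142, 0.0, 2.771]
force: [-0.8, 0.5, -1.2]
grip_width: 0.563
grip_force: 25.0
```

Emit:
arm_command([
  {"linear": [0, 0, 0.3], "rot": [0, 0, 0], "gripper": 0.5},
  {"linear": [0, 0, 1], "rot": [0, 0, 0], "gripper": 0.5},
  {"linear": [0, 0, 2], "rot": [0, 0, 0], "gripper": 0.5},
  {"linear": [-0.3, -0.8, 2.8], "rot": [0, 0, 0.5], "gripper": 0.5},
  {"linear": [-0.3, -2.1, 2.8], "rot": [0, 0, 1.5], "gripper": 0.5},
  {"linear": [-0.2, -3.5, 2.8], "rot": [0, 0, 2.5], "gripper": 0.5},
  {"linear": [0, -4.9, 2.8], "rot": [0, 0, 3.3], "gripper": 0.5},
  {"linear": [0.08, -6, 2.8], "rot": [0, 0, 3.75], "gripper": 0.5},
])

```text
t: 14.25
position: [0.471, -0.3238, 0.0625]
tool_rot: [-3.141, 0.001, 3.1]
force: [0.8, 0.6, -1.2]
grip_width: 0.564
grip_force: 25.0
```

Emit:
arm_command([
  {"linear": [0, -0.3, 0], "rot": [0, 0, 0], "gripper": 0.5},
  {"linear": [0, -0.46, 0], "rot": [0, 0, 0], "gripper": 0.5},
  {"linear": [0, -0.46, 0], "rot": [0, 0, 0], "gripper": 0.5},
  {"linear": [0, -0.46, 0], "rot": [0, 0, 0], "gripper": 0.5},
])

```text
t: 14.65
position: [0.4709, -0.3321, 0.0619]
tool_rot: [3.141, -0.0, 3.099]
force: [-0.2, 0.6, -1.0]
grip_width: 0.563
grip_force: 25.0
```

Run:
```python
from h import *
import json
s=sense(); a=optics.get_image('wrist'); cv2.imwrite('pics/w9.png',a[:,:,::-1]); print(s['t'],s['position'],s['tool_rot'],s['force'])
json.dump({k:list(s[k]) for k in('position','tool_rot')},open('pics/w9.json','w'))
g=cv2.cvtColor(a,7)
z=s['position'][2]+.0081+.005
c,f=cam('wrist')
def proj(P):
    Rt=R.from_euler('xyz',s['tool_rot']).as_matrix(); q=np.linalg.inv(c['mount'])@np.r_[Rt.T@(np.array(P)-s['position']),1]; return np.round((f*q[0]/q[2]+c['cx'],f*q[1]/q[2]+c['cy']),1)
y=s['tool_rot'][2]-np.pi; ex=np.array([np.cos(y),np.sin(y),0]); ey=np.array([-ex[1],ex[0],0]); o=s['position']*[1,1,0]+[0,0,z]
for i in(-52,52): print('lid corners',[proj(o+ex*i/1e3+ey*j/1e3) for j in(-37.5,37.5)])
cy=np.radians(-2.5); cx=np.array([np.cos(cy),np.sin(cy),0]); cyv=np.array([-cx[1],cx[0],0]); C=np.array([.568,-.3374,0])
for i in(-55,70): print('case rim outer',[proj(C+cx*i/1e3+cyv*j/1e3+[0,0,.043]) for j in(-42,42)])
ln=cv2.createLineSegmentDetector().detect(g)[0][:,0]
for l in ln:
    if np.hypot(l[0]-l[2],l[1]-l[3])>60 and min(l[1],l[3])>100: print(l.round(0).tolist())
```

```text
14.65 [ 0.47086229 -0.33208197  0.06186357] [ 3.14107506e+00 -3.49666690e-04  3.09863634e+00] [-0.2341393   0.63142659 -0.98218473]
lid corners [array([205.9, 170. ]), array([367.2, 170.3])]
lid corners [array([219.8, 351.7]), array([352.5, 351.8])]
case rim outer [array([219.4, 303.9]), array([349.5, 304.1])]
case rim outer [array([229.5, 444. ]), array([339.2, 444.1])]
[360.0, 259.0, 364.0, 176.0]
[247.0, 411.0, 326.0, 411.0]
[204.0, 179.0, 212.0, 259.0]
[149.0, 133.0, 558.0, 115.0]
[223.0, 340.0, 349.0, 340.0]
[77.0, 298.0, 166.0, 299.0]
[359.0, 170.0, 208.0, 172.0]
[237.0, 262.0, 333.0, 261.0]
[171.0, 313.0, 139.0, 139.0]
[329.0, 393.0, 243.0, 393.0]
[336.0, 299.0, 237.0, 301.0]
[417.0, 414.0, 344.0, 414.0]
[324.0, 415.0, 246.0, 415.0]
[529.0, 406.0, 419.0, 406.0]
[242.0, 375.0, 327.0, 375.0]
[326.0, 379.0, 243.0, 379.0]
[328.0, 386.0, 243.0, 386.0]
[407.0, 299.0, 496.0, 299.0]
[427.0, 126.0, 366.0, 129.0]
[291.0, 132.0, 146.0, 139.0]
[134.0, 345.0, 31.0, 345.0]
[252.0, 351.0, 158.0, 350.0]
[337.0, 278.0, 236.0, 279.0]
[253.0, 345.0, 161.0, 345.0]
[229.0, 354.0, 157.0, 354.0]
[200.0, 254.0, 191.0, 191.0]
[412.0, 345.0, 293.0, 346.0]
[414.0, 351.0, 301.0, 350.0]
[416.0, 354.0, 232.0, 354.0]
```

Emit:
arm_command([
  {"linear": [0, -0.03, -0.3], "rot": [0, 0, -0.22], "gripper": 0.5},
  {"linear": [0.05, -0.03, -0.7], "rot": [0, 0, -0.22], "gripper": 0.5},
  {"linear": [0.1, -0.03, -1.1], "rot": [0, 0, -0.22], "gripper": 0.5},
  {"linear": [0.1, -0.03, -1.3], "rot": [0, 0, -0.22], "gripper": 0.5},
  {"linear": [0.1, -0.03, -1.36], "rot": [0, 0, -0.22], "gripper": 0.5},
  {"linear": [0.1, -0.03, -1.36], "rot": [0, 0, -0.22], "gripper": 0.5},
])

```text
t: 15.3
position: [0.4734, -0.334, 0.0274]
tool_rot: [3.141, -0.0, 3.079]
force: [0.8, -0.0, -1.3]
grip_width: 0.564
grip_force: 25.0
```

Emit:
arm_command([
  {"linear": [0, 0.02, -0.03], "rot": [0, 0, 0], "gripper": 0.5},
  {"linear": [0, 0.02, -0.06], "rot": [0, 0, 0], "gripper": 0.5},
  {"linear": [0, 0.02, -0.06], "rot": [0, 0, 0], "gripper": 0.5},
])

```text
t: 15.6
position: [0.4734, -0.3336, 0.0263]
tool_rot: [-3.141, 0.0, 3.079]
force: [0.2, -0.1, -1.8]
grip_width: 0.564
grip_force: 25.0
```

Emit:
arm_command([
  {"linear": [0, 0, -0.03], "rot": [0, 0, 0], "gripper": 0.5},
  {"linear": [0.1, 0, -0.03], "rot": [0, 0, 0], "gripper": 0.5},
  {"linear": [0.2, -0.01, -0.03], "rot": [0, 0, 0], "gripper": 0.5},
  {"linear": [0.3, -0.01, -0.03], "rot": [0, 0, 0], "gripper": 0.5},
  {"linear": [0.3, -0.01, -0.03], "rot": [0, 0, 0], "gripper": 0.5},
])

```text
t: 16.1
position: [0.4813, -0.3338, 0.0254]
tool_rot: [-3.141, 0.0, 3.079]
force: [0.5, -0.2, -1.1]
grip_width: 0.565
grip_force: 25.0
```

Emit:
arm_command([
  {"linear": [0, 0, -0.03], "rot": [0, 0, 0], "gripper": 0.5},
  {"linear": [0, 0, -0.05], "rot": [0, 0, 0], "gripper": 0.5},
  {"linear": [0, 0, -0.05], "rot": [0, 0, 0], "gripper": 0.5},
])

```text
t: 16.4
position: [0.4808, -0.3338, 0.0245]
tool_rot: [-3.141, 0.0, 3.079]
force: [-1.1, 1.4, 4.1]
grip_width: 0.567
grip_force: 25.0
```

Emit:
arm_command([
  {"linear": [0, 0, 0.015], "rot": [0, 0, 0], "gripper": 0.5},
  {"linear": [0.15, 0, 0.015], "rot": [0, 0, 0], "gripper": 0.5},
  {"linear": [0.3, -0.01, 0.015], "rot": [0, 0, 0], "gripper": 0.5},
  {"linear": [0.45, -0.02, 0.015], "rot": [0, 0, 0], "gripper": 0.5},
  {"linear": [0.6, -0.03, 0.015], "rot": [0, 0, 0], "gripper": 0.5},
  {"linear": [0.6, -0.03, 0.015], "rot": [0, 0, 0], "gripper": 0.5},
])

```text
t: 17.0
position: [0.4964, -0.3348, 0.025]
tool_rot: [-3.141, 0.0, 3.079]
force: [-2.6, 0.8, 5.8]
grip_width: 0.558
grip_force: 25.0
```

Emit:
arm_command([
  {"linear": [0, 0, 0.015], "rot": [0, 0, 0], "gripper": 0.5},
  {"linear": [0.2, 0, 0.015], "rot": [0, 0, 0], "gripper": 0.5},
  {"linear": [0.4, -0.01, 0.015], "rot": [0, 0, 0], "gripper": 0.5},
  {"linear": [0.6, -0.02, 0.015], "rot": [0, 0, 0], "gripper": 0.5},
  {"linear": [0.8, -0.03, 0.015], "rot": [0, 0, 0], "gripper": 0.5},
  {"linear": [0.8, -0.03, 0.015], "rot": [0, 0, 0], "gripper": 0.5},
])

```text
t: 17.6
position: [0.5166, -0.3355, 0.0254]
tool_rot: [-3.141, 0.0, 3.079]
force: [-1.7, 1.4, 7.5]
grip_width: 0.564
grip_force: 25.0
```

Emit:
arm_command([
  {"linear": [0, 0, 0.01], "rot": [0, 0, 0], "gripper": 0.6},
  {"linear": [0, 0, 0.01], "rot": [0, 0, 0], "gripper": 0.7},
  {"linear": [0, 0, 0.01], "rot": [0, 0, 0], "gripper": 0.7},
  {"linear": [0, 0, 0.3], "rot": [0, 0, 0], "gripper": 0.7},
  {"linear": [0, 0, 1], "rot": [0, 0, 0], "gripper": 0.7},
  {"linear": [0, 0, 2.2], "rot": [0, 0, 0], "gripper": 0.6},
  {"linear": [0, 0, 3.6], "rot": [0, 0, 0], "gripper": 0.5},
  {"linear": [0, 0, 4], "rot": [0, 0, 0], "gripper": 0.5},
])

```text
t: 18.4
position: [0.517, -0.3362, 0.129]
tool_rot: [-3.138, 0.005, 3.079]
force: [0.0, -0.9, -0.6]
grip_width: 0.5
grip_force: 0.0
```

```bash
cat > chk.py <<'E'
from h import *
import sys
s=sense(); a=optics.get_image('wrist'); cv2.imwrite('pics/%s.png'%sys.argv[1],a[:,:,::-1]); print(s['t'],s['position'],s['tool_rot'],s['force'],s['qpos'].round(2))
g=cv2.cvtColor(a,7); c,f=cam('wrist'); lx=float(sys.argv[2])
def proj(P):
    Rt=R.from_euler('xyz',s['tool_rot']).as_matrix(); q=np.linalg.inv(c['mount'])@np.r_[Rt.T@(np.array(P)-s['position']),1]; return np.round((f*q[0]/q[2]+c['cx'],f*q[1]/q[2]+c['cy']),1).tolist()
cy=np.radians(-2.5); ex=np.array([np.cos(cy),np.sin(cy),0]); ey=np.array([-ex[1],ex[0],0]); C=np.array([.568,-.3374,0])
P=lambda i,j,z: proj(C+ex*i/1e3+ey*j/1e3+[0,0,z/1e3])
print('lid',[P(lx+i,j,39) for i in(-52,52) for j in(-37.5,37.5)]); print('bar',[P(lx+i,j,57) for i in(-6,6) for j in(-25,25)])
print('rim',[P(i,j,43) for i in(-55,70) for j in(-42,42)])
q=np.array([P(lx+i,j,39) for i in(-70,70) for j in(-50,50)]); x0,y0=np.maximum(q.min(0),0); x1,y1=q.max(0)
for l in cv2.createLineSegmentDetector().detect(g)[0][:,0]:
    m=[(l[0]+l[2])/2,(l[1]+l[3])/2]
    if np.hypot(l[0]-l[2],l[1]-l[3])>28 and x0<m[0]<x1 and y0<m[1]<min(y1,340): print(l.round(0).tolist())
E
python3 chk.py w10 -51.4
```

```text
18.4 [ 0.51698601 -0.33621093  0.12897344] [-3.1375003   0.00488503  3.07902039] [ 0.04562402 -0.87688375 -0.63147485] [-0.77  0.56  1.25  0.    1.32 -2.28]
lid [[237.3, 141.9], [336.8, 140.2], [245.2, 264.8], [332.9, 263.6]]
bar [[254.6, 206.9], [321.4, 205.9], [255.3, 221.9], [321.1, 220.9]]
rim [[234.9, 204.6], [341.2, 203.0], [244.1, 334.8], [336.2, 333.8]]
[334.0, 222.0, 336.0, 144.0]
[236.0, 145.0, 242.0, 223.0]
[333.0, 141.0, 239.0, 142.0]
[249.0, 264.0, 329.0, 263.0]
[258.0, 201.0, 319.0, 200.0]
[347.0, 261.0, 349.0, 219.0]
[229.0, 223.0, 232.0, 259.0]
[250.0, 293.0, 249.0, 262.0]
[319.0, 221.0, 257.0, 222.0]
[306.0, 207.0, 266.0, 208.0]
[252.0, 136.0, 288.0, 133.0]
[261.0, 281.0, 296.0, 281.0]
```

Emit:
arm_command([
  {"linear": [0, 0, 0], "rot": [0, 0, -1.68], "gripper": 0.4},
  {"linear": [0, 0, 0], "rot": [0, 0, -3.36], "gripper": 0.4},
  {"linear": [0, 0, 0], "rot": [0, 0, -5.04], "gripper": 0.4},
  {"linear": [0, 0, 0], "rot": [0, 0, -6.72], "gripper": 0.4},
  {"linear": [0, 0, 0], "rot": [0, 0, -8.4], "gripper": 0.4},
  {"linear": [0, 0, 0], "rot": [0, 0, -10.08], "gripper": 0.4},
  {"linear": [0, 0, 0], "rot": [0, 0, -11.76], "gripper": 0.4},
  {"linear": [0, 0, 0], "rot": [0, 0, -13.44], "gripper": 0.4},
])

```text
t: 19.25
position: [0.5155, -0.3349, 0.1234]
tool_rot: [-3.14, -0.002, 1.9]
force: [0.7, 0.1, 0.3]
grip_width: 0.401
grip_force: 0.0
```

Emit:
arm_command([
  {"linear": [0, 0, 0], "rot": [0, 0, -1.68], "gripper": 0.4},
  {"linear": [0, 0, 0], "rot": [0, 0, -3.36], "gripper": 0.4},
  {"linear": [0, 0, 0], "rot": [0, 0, -5.04], "gripper": 0.4},
  {"linear": [0, 0, 0], "rot": [0, 0, -6.72], "gripper": 0.4},
  {"linear": [0, 0, 0], "rot": [0, 0, -8.4], "gripper": 0.4},
  {"linear": [0, 0, 0], "rot": [0, 0, -10.08], "gripper": 0.4},
  {"linear": [0, 0, 0], "rot": [0, 0, -11.76], "gripper": 0.4},
  {"linear": [0, 0, 0], "rot": [0, 0, -13.44], "gripper": 0.4},
])

```text
t: 20.05
position: [0.5155, -0.3349, 0.1233]
tool_rot: [-3.139, 0.0, 0.727]
force: [0.1, 0.1, 0.7]
grip_width: 0.405
grip_force: 0.0
```

Emit:
arm_command([
  {"linear": [0, 0, 0], "rot": [0, 0, -1.68], "gripper": 0.4},
  {"linear": [0, 0, 0], "rot": [0, 0, -3.36], "gripper": 0.4},
  {"linear": [0, 0, 0], "rot": [0, 0, -5.04], "gripper": 0.4},
  {"linear": [0, 0, 0], "rot": [0, 0, -6.72], "gripper": 0.4},
  {"linear": [0, 0, 0], "rot": [0, 0, -8.4], "gripper": 0.4},
  {"linear": [0, 0, 0], "rot": [0, 0, -10.08], "gripper": 0.4},
  {"linear": [0, 0, 0], "rot": [0, 0, -11.76], "gripper": 0.4},
  {"linear": [0, 0, 0], "rot": [0, 0, -13.44], "gripper": 0.4},
])

```text
t: 20.85
position: [0.5155, -0.3349, 0.1234]
tool_rot: [-3.141, 0.002, -0.446]
force: [-0.6, -0.2, 0.8]
grip_width: 0.4
grip_force: 0.0
```

Emit:
arm_command([
  {"linear": [0, 0, 0], "rot": [0, 0, -1.68], "gripper": 0.4},
  {"linear": [0, 0, 0], "rot": [0, 0, -3.36], "gripper": 0.4},
  {"linear": [0, 0, 0], "rot": [0, 0, -5.04], "gripper": 0.4},
  {"linear": [0, 0, 0], "rot": [0, 0, -6.72], "gripper": 0.4},
  {"linear": [0, 0, 0], "rot": [0, 0, -8.4], "gripper": 0.4},
  {"linear": [0, 0, 0], "rot": [0, 0, -10.08], "gripper": 0.4},
  {"linear": [0, 0, 0], "rot": [0, 0, -11.76], "gripper": 0.4},
  {"linear": [0, 0, 0], "rot": [0, 0, -13.44], "gripper": 0.4},
])

```text
t: 21.65
position: [0.5155, -0.3349, 0.1234]
tool_rot: [3.14, 0.002, -1.619]
force: [-0.4, -0.5, -0.8]
grip_width: 0.402
grip_force: 0.0
```

Emit:
arm_command([
  {"linear": [0.04, -0.01, -1], "rot": [0, 0, 0], "gripper": 0.4},
  {"linear": [0.04, -0.01, -2], "rot": [0, 0, 0], "gripper": 0.4},
  {"linear": [0.04, -0.01, -3], "rot": [0, 0, 0], "gripper": 0.4},
  {"linear": [0.04, -0.01, -3.6], "rot": [0, 0, 0], "gripper": 0.4},
  {"linear": [0.04, -0.01, -3.86], "rot": [0, 0, 0], "gripper": 0.4},
  {"linear": [0.04, -0.01, -3.86], "rot": [0, 0, 0], "gripper": 0.25},
  {"linear": [0.04, -0.01, -3.86], "rot": [0, 0, 0], "gripper": 0.05},
  {"linear": [0.04, -0.01, -3.86], "rot": [0, 0, 0], "gripper": 0.05},
], grip_force=45)

```text
t: 22.45
position: [0.5172, -0.3358, 0.0293]
tool_rot: [-3.14, -0.001, -1.613]
force: [-0.4, 0.8, -0.3]
grip_width: 0.154
grip_force: 0.0
```

Emit:
arm_command([
  {"linear": [0, 0, 0], "rot": [0, 0, 0], "gripper": 0.05},
  {"linear": [0, 0, 0], "rot": [0, 0, 0], "gripper": 0.05},
  {"linear": [0, 0, 0], "rot": [0, 0, 0], "gripper": 0.05},
])

```text
t: 22.75
position: [0.5172, -0.3358, 0.0292]
tool_rot: [-3.141, -0.001, -1.612]
force: [-0.5, 1.0, 5.7]
grip_width: 0.127
grip_force: 45.0
```

Emit:
arm_command([
  {"linear": [0.2, -0.01, 0.01], "rot": [0, 0, 0], "gripper": 0.05},
  {"linear": [0.4, -0.02, 0.01], "rot": [0, 0, 0], "gripper": 0.05},
  {"linear": [0.6, -0.03, 0.01], "rot": [0, 0, 0], "gripper": 0.05},
  {"linear": [0.8, -0.035, 0.01], "rot": [0, 0, 0], "gripper": 0.05},
  {"linear": [0.8, -0.035, 0.01], "rot": [0, 0, 0], "gripper": 0.05},
])

```text
t: 23.25
position: [0.5373, -0.3366, 0.0293]
tool_rot: [-3.141, -0.001, -1.612]
force: [-1.0, -0.3, 5.2]
grip_width: 0.127
grip_force: 45.0
```

Emit:
arm_command([
  {"linear": [0.1, 0, 0.01], "rot": [0, 0, 0], "gripper": 0.05},
  {"linear": [0.2, -0.01, 0.01], "rot": [0, 0, 0], "gripper": 0.05},
  {"linear": [0.3, -0.01, 0.01], "rot": [0, 0, 0], "gripper": 0.05},
  {"linear": [0.3, -0.01, 0.01], "rot": [0, 0, 0], "gripper": 0.05},
])

```text
t: 23.65
position: [0.5445, -0.3368, 0.0292]
tool_rot: [3.141, -0.0, -1.612]
force: [-2.6, -0.1, 4.7]
grip_width: 0.126
grip_force: 45.0
```

Emit:
arm_command([
  {"linear": [0.08, 0, 0], "rot": [0, 0, 0], "gripper": 0.05},
  {"linear": [0.16, -0.005, 0], "rot": [0, 0, 0], "gripper": 0.05},
  {"linear": [0.16, -0.005, 0], "rot": [0, 0, 0], "gripper": 0.05},
])

```text
t: 23.95
position: [0.5484, -0.3369, 0.0293]
tool_rot: [3.141, -0.0, -1.612]
force: [-3.9, 0.6, 5.1]
grip_width: 0.126
grip_force: 45.0
```

Emit:
arm_command([
  {"linear": [0.06, 0, 0], "rot": [0, 0, 0], "gripper": 0.05},
  {"linear": [0.12, -0.005, 0], "rot": [0, 0, 0], "gripper": 0.05},
  {"linear": [0.12, -0.005, 0], "rot": [0, 0, 0], "gripper": 0.05},
])

```text
t: 24.25
position: [0.5513, -0.337, 0.0292]
tool_rot: [3.141, -0.0, -1.612]
force: [-3.0, 0.4, 5.9]
grip_width: 0.128
grip_force: 45.0
```

Emit:
arm_command([
  {"linear": [0.06, 0, 0], "rot": [0, 0, 0], "gripper": 0.05},
  {"linear": [0.12, -0.005, 0], "rot": [0, 0, 0], "gripper": 0.05},
  {"linear": [0.12, -0.005, 0], "rot": [0, 0, 0], "gripper": 0.05},
])

```text
t: 24.55
position: [0.5531, -0.337, 0.0293]
tool_rot: [3.138, 0.0, -1.612]
force: [-10.0, 0.2, 8.2]
grip_width: 0.127
grip_force: 45.0
```

Emit:
arm_command([
  {"linear": [0.05, 0, 0], "rot": [0, 0, 0], "gripper": 0.05},
  {"linear": [0.1, -0.005, 0], "rot": [0, 0, 0], "gripper": 0.05},
  {"linear": [0.1, -0.005, 0], "rot": [0, 0, 0], "gripper": 0.05},
])

```text
t: 24.85
position: [0.5551, -0.3371, 0.0292]
tool_rot: [3.137, 0.001, -1.613]
force: [-11.2, 0.7, 9.5]
grip_width: 0.129
grip_force: 45.0
```

Emit:
arm_command([
  {"linear": [0.05, 0, 0], "rot": [0, 0, 0], "gripper": 0.05},
  {"linear": [0.1, -0.005, 0], "rot": [0, 0, 0], "gripper": 0.05},
  {"linear": [0.1, -0.005, 0], "rot": [0, 0, 0], "gripper": 0.05},
])

```text
t: 25.15
position: [0.5577, -0.3373, 0.0293]
tool_rot: [3.137, 0.001, -1.613]
force: [-10.5, 0.6, 10.1]
grip_width: 0.126
grip_force: 45.0
```

Emit:
arm_command([
  {"linear": [0.05, 0, 0], "rot": [0, 0, 0], "gripper": 0.05},
  {"linear": [0.1, -0.005, 0], "rot": [0, 0, 0], "gripper": 0.05},
  {"linear": [0.1, -0.005, 0], "rot": [0, 0, 0], "gripper": 0.05},
])

```text
t: 25.45
position: [0.5616, -0.3376, 0.0296]
tool_rot: [3.141, -0.0, -1.613]
force: [-6.4, 0.8, 7.7]
grip_width: 0.127
grip_force: 45.0
```

Emit:
arm_command([
  {"linear": [0.05, 0, 0], "rot": [0, 0, 0], "gripper": 0.05},
  {"linear": [0.1, -0.005, 0], "rot": [0, 0, 0], "gripper": 0.05},
  {"linear": [0.1, -0.005, 0], "rot": [0, 0, 0], "gripper": 0.05},
])

```text
t: 25.75
position: [0.5643, -0.3377, 0.0296]
tool_rot: [3.141, -0.0, -1.613]
force: [-4.5, 0.9, 6.6]
grip_width: 0.128
grip_force: 45.0
```

Emit:
arm_command([
  {"linear": [0.04, 0, 0], "rot": [0, 0, 0], "gripper": 0.05},
  {"linear": [0.06, 0, 0], "rot": [0, 0, 0], "gripper": 0.05},
  {"linear": [0.06, 0, 0], "rot": [0, 0, 0], "gripper": 0.05},
])

```text
t: 26.05
position: [0.5653, -0.3377, 0.0293]
tool_rot: [3.14, -0.0, -1.613]
force: [-6.5, -0.5, 7.5]
grip_width: 0.126
grip_force: 45.0
```

Emit:
arm_command([
  {"linear": [0.04, 0, 0], "rot": [0, 0, 0], "gripper": 0.05},
  {"linear": [0.06, 0, 0], "rot": [0, 0, 0], "gripper": 0.05},
  {"linear": [0.06, 0, 0], "rot": [0, 0, 0], "gripper": 0.05},
])

```text
t: 26.35
position: [0.5656, -0.3376, 0.0292]
tool_rot: [3.137, 0.0, -1.613]
force: [-11.7, 0.3, 8.7]
grip_width: 0.129
grip_force: 45.0
```

Emit:
arm_command([
  {"linear": [0.03, 0, 0], "rot": [0, 0, 0], "gripper": 0.05},
  {"linear": [0.05, 0, 0], "rot": [0, 0, 0], "gripper": 0.05},
  {"linear": [0.05, 0, 0], "rot": [0, 0, 0], "gripper": 0.05},
])

```text
t: 26.65
position: [0.5662, -0.3377, 0.0292]
tool_rot: [3.136, 0.001, -1.613]
force: [-15.5, 0.2, 10.5]
grip_width: 0.129
grip_force: 45.0
```

Emit:
arm_command([
  {"linear": [0.03, 0, 0], "rot": [0, 0, 0], "gripper": 0.05},
  {"linear": [0.03, 0, 0], "rot": [0, 0, 0], "gripper": 0.05},
  {"linear": [0.03, 0, 0], "rot": [0, 0, 0], "gripper": 0.05},
])

```text
t: 26.95
position: [0.5662, -0.3376, 0.0292]
tool_rot: [3.134, 0.001, -1.613]
force: [-18.2, -0.0, 12.1]
grip_width: 0.13
grip_force: 45.0
```

Emit:
arm_command([
  {"linear": [0, 0, 0.03], "rot": [0, 0, 0], "gripper": 0.05},
  {"linear": [0.02, 0, 0.03], "rot": [0, 0, 0], "gripper": 0.05},
  {"linear": [0.03, 0, 0.03], "rot": [0, 0, 0], "gripper": 0.05},
  {"linear": [0.03, 0, 0.03], "rot": [0, 0, 0], "gripper": 0.05},
])

```text
t: 27.35
position: [0.5662, -0.3375, 0.0292]
tool_rot: [3.132, 0.002, -1.613]
force: [-20.7, -0.4, 9.2]
grip_width: 0.123
grip_force: 45.0
```

Emit:
arm_command([
  {"linear": [-0.05, 0, 0.02], "rot": [0, 0, 0], "gripper": 0.05},
  {"linear": [-0.1, 0, 0.02], "rot": [0, 0, 0], "gripper": 0.05},
  {"linear": [-0.15, 0, 0.02], "rot": [0, 0, 0], "gripper": 0.05},
  {"linear": [-0.15, 0, 0.02], "rot": [0, 0, 0], "gripper": 0.05},
])

```text
t: 27.75
position: [0.5655, -0.3375, 0.0296]
tool_rot: [3.139, 0.001, -1.613]
force: [-6.1, -0.6, 0.5]
grip_width: 0.129
grip_force: 45.0
```

Emit:
arm_command([
  {"linear": [-0.04, 0, 0], "rot": [0, 0, 0], "gripper": 0.05},
  {"linear": [-0.08, 0, 0], "rot": [0, 0, 0], "gripper": 0.05},
  {"linear": [-0.08, 0, 0], "rot": [0, 0, 0], "gripper": 0.05},
])

```text
t: 28.05
position: [0.5653, -0.3376, 0.03]
tool_rot: [-3.14, -0.0, -1.612]
force: [5.9, -1.2, -5.3]
grip_width: 0.13
grip_force: 45.0
```

Emit:
arm_command([
  {"linear": [0.03, 0, -0.02], "rot": [0, 0, 0], "gripper": 0.05},
  {"linear": [0.04, 0, -0.02], "rot": [0, 0, 0], "gripper": 0.25},
  {"linear": [0.04, 0, -0.02], "rot": [0, 0, 0], "gripper": 0.3},
  {"linear": [0.04, 0, -0.02], "rot": [0, 0, 0], "gripper": 0.3},
  {"linear": [0.04, 0, 0.5], "rot": [0, 0, 0], "gripper": 0.3},
  {"linear": [0.04, 0, 1.5], "rot": [0, 0, 0], "gripper": 0.3},
  {"linear": [0.04, 0, 3], "rot": [0, 0, 0], "gripper": 0.3},
  {"linear": [0.04, 0, 4], "rot": [0, 0, 0], "gripper": 0.3},
])

```text
t: 28.85
position: [0.5658, -0.3379, 0.1339]
tool_rot: [-3.139, -0.002, -1.613]
force: [0.2, -0.8, 0.3]
grip_width: 0.295
grip_force: 0.0
```

```bash
python3 chk.py w11 -2
```

```text
28.85 [ 0.56580206 -0.33786948  0.13390498] [-3.13895625e+00 -2.11375477e-03 -1.61250739e+00] [ 0.20228501 -0.83773169  0.34288462] [-0.72  0.63  1.1   0.    1.41  2.47]
lid [[352.7, 161.7], [346.8, 248.8], [220.3, 161.2], [225.5, 248.3]]
bar [[294.4, 182.5], [293.7, 243.9], [278.4, 182.5], [278.6, 243.8]]
rim [[355.4, 156.9], [348.5, 255.6], [192.9, 156.2], [201.4, 255.0]]
[224.0, 244.0, 219.0, 167.0]
[347.0, 252.0, 353.0, 157.0]
[222.0, 166.0, 227.0, 244.0]
[279.0, 208.0, 279.0, 179.0]
[295.0, 178.0, 295.0, 241.0]
[203.0, 255.0, 323.0, 256.0]
[258.0, 149.0, 312.0, 150.0]
[229.0, 246.0, 318.0, 246.0]
[329.0, 157.0, 208.0, 156.0]
[280.0, 241.0, 279.0, 212.0]
[332.0, 167.0, 224.0, 167.0]
[322.0, 162.0, 197.0, 162.0]
[347.0, 149.0, 316.0, 149.0]
[254.0, 149.0, 206.0, 148.0]
[197.0, 160.0, 326.0, 159.0]
[326.0, 192.0, 326.0, 236.0]
```

Run:
```python
import cv2
g=cv2.imread('pics/w11.png'); 
for r in(180,205,232): print(g[r,196:240].sum(1).tolist())
print(g[205,340:362].sum(1).tolist())
```

```text
[682, 673, 667, 665, 651, 544, 373, 305, 293, 335, 476, 651, 690, 691, 685, 683, 681, 690, 688, 661, 676, 674, 681, 660, 466, 210, 232, 453, 684, 721, 735, 737, 738, 735, 735, 733, 737, 739, 737, 736, 739, 737, 736, 735]
[421, 421, 415, 409, 404, 407, 411, 410, 419, 415, 415, 418, 422, 427, 425, 433, 436, 429, 519, 685, 679, 640, 667, 670, 673, 609, 234, 195, 350, 625, 709, 732, 732, 735, 732, 730, 729, 732, 736, 733, 717, 668, 667, 620]
[404, 404, 408, 405, 408, 398, 393, 400, 400, 398, 400, 405, 403, 402, 406, 412, 415, 412, 410, 409, 408, 420, 472, 595, 657, 655, 646, 546, 187, 169, 424, 682, 716, 723, 728, 727, 726, 726, 728, 731, 730, 725, 724, 691]
[510, 509, 519, 524, 528, 522, 520, 515, 510, 479, 401, 162, 144, 143, 142, 137, 139, 140, 137, 135, 134, 134]
```

Emit:
arm_command([
  {"linear": [-0.6, 0.02, 0], "rot": [0, 0, 0], "gripper": 0},
  {"linear": [-1.2, 0.05, -0.6], "rot": [0, 0, 0], "gripper": 0},
  {"linear": [-1.2, 0.05, -1.6], "rot": [0, 0, 0], "gripper": 0},
  {"linear": [-1.2, 0.05, -2.6], "rot": [0, 0, 0], "gripper": 0},
  {"linear": [-1.2, 0.05, -3.6], "rot": [0, 0, 0], "gripper": 0},
  {"linear": [-1.2, 0.05, -4.1], "rot": [0, 0, 0], "gripper": 0},
  {"linear": [-1.2, 0.05, -4.1], "rot": [0, 0, 0], "gripper": 0},
])

```text
t: 29.6
position: [0.5349, -0.3359, 0.0268]
tool_rot: [3.14, 0.002, -1.613]
force: [1.2, -0.3, -0.4]
grip_width: 0.004
grip_force: 0.0
```

Emit:
arm_command([
  {"linear": [0.06, 0, 0], "rot": [0, 0, 0], "gripper": 0},
  {"linear": [0.12, 0, 0], "rot": [0, 0, 0], "gripper": 0},
  {"linear": [0.16, 0, 0], "rot": [0, 0, 0], "gripper": 0},
  {"linear": [0.16, 0, 0], "rot": [0, 0, 0], "gripper": 0},
])

```text
t: 30.0
position: [0.5398, -0.3365, 0.0284]
tool_rot: [-3.141, -0.001, -1.612]
force: [-0.7, 1.1, 0.9]
grip_width: 0.003
grip_force: 0.0
```

Emit:
arm_command([
  {"linear": [0.04, 0, 0], "rot": [0, 0, 0], "gripper": 0},
  {"linear": [0.08, 0, 0], "rot": [0, 0, 0], "gripper": 0},
  {"linear": [0.08, 0, 0], "rot": [0, 0, 0], "gripper": 0},
])

```text
t: 30.3
position: [0.5415, -0.3363, 0.0277]
tool_rot: [-3.142, -0.0, -1.612]
force: [0.4, -0.9, 0.2]
grip_width: 0.002
grip_force: 0.0
```

Emit:
arm_command([
  {"linear": [0.04, 0, 0], "rot": [0, 0, 0], "gripper": 0},
  {"linear": [0.06, 0, 0], "rot": [0, 0, 0], "gripper": 0},
  {"linear": [0.06, 0, 0], "rot": [0, 0, 0], "gripper": 0},
])

```text
t: 30.6
position: [0.543, -0.3363, 0.0277]
tool_rot: [-3.142, 0.0, -1.612]
force: [0.1, -0.3, 0.5]
grip_width: 0.007
grip_force: 0.0
```

Emit:
arm_command([
  {"linear": [0.04, 0, 0], "rot": [0, 0, 0], "gripper": 0},
  {"linear": [0.08, 0, 0], "rot": [0, 0, 0], "gripper": 0},
  {"linear": [0.12, 0, 0], "rot": [0, 0, 0], "gripper": 0},
  {"linear": [0.12, 0, 0], "rot": [0, 0, 0], "gripper": 0},
])

```text
t: 31.0
position: [0.5453, -0.3363, 0.0277]
tool_rot: [3.14, 0.0, -1.613]
force: [-4.9, -0.3, 1.5]
grip_width: 0.005
grip_force: 2.3
```

Emit:
arm_command([
  {"linear": [0.04, 0, 0], "rot": [0, 0, 0], "gripper": 0},
  {"linear": [0.08, 0, 0], "rot": [0, 0, 0], "gripper": 0},
  {"linear": [0.08, 0, 0], "rot": [0, 0, 0], "gripper": 0},
])

```text
t: 31.3
position: [0.5463, -0.3363, 0.0276]
tool_rot: [3.138, 0.001, -1.613]
force: [-11.4, -0.9, 3.9]
grip_width: 0.005
grip_force: 5.3
```

Emit:
arm_command([
  {"linear": [0.04, 0, 0], "rot": [0, 0, 0], "gripper": 0},
  {"linear": [0.06, 0, 0], "rot": [0, 0, 0], "gripper": 0},
  {"linear": [0.06, 0, 0], "rot": [0, 0, 0], "gripper": 0},
])

```text
t: 31.6
position: [0.5464, -0.3362, 0.0276]
tool_rot: [3.135, 0.001, -1.613]
force: [-16.3, -0.4, 7.2]
grip_width: 0.003
grip_force: 9.0
```

Emit:
arm_command([
  {"linear": [0.03, 0, 0], "rot": [0, 0, 0], "gripper": 0},
  {"linear": [0.05, 0, 0], "rot": [0, 0, 0], "gripper": 0},
  {"linear": [0.05, 0, 0], "rot": [0, 0, 0], "gripper": 0},
])

```text
t: 31.9
position: [0.5464, -0.3362, 0.0277]
tool_rot: [3.132, 0.002, -1.613]
force: [-23.2, 0.1, 11.2]
grip_width: 0.008
grip_force: 12.1
```

Emit:
arm_command([
  {"linear": [-0.2, 0, 0], "rot": [0, 0, 0], "gripper": 0},
  {"linear": [-0.6, 0.02, 0], "rot": [0, 0, 0], "gripper": 0},
  {"linear": [-0.6, 0.02, 0.6], "rot": [0, 0, 0], "gripper": 0},
  {"linear": [-0.6, 0.02, 1.6], "rot": [0, 0, 0], "gripper": 0.3},
  {"linear": [-0.3, 0.02, 2.8], "rot": [0, 0, 0], "gripper": 0.3},
  {"linear": [0.3, 0, 4], "rot": [0, 0, 0], "gripper": 0.3},
  {"linear": [0.75, 0, 4.2], "rot": [0, 0, 0], "gripper": 0.3},
  {"linear": [0.75, 0, 4.2], "rot": [0, 0, 0], "gripper": 0.3},
])

```text
t: 32.7
position: [0.5706, -0.3363, 0.1338]
tool_rot: [-3.139, -0.002, -1.612]
force: [-1.2, 1.4, -1.6]
grip_width: 0.301
grip_force: 0.0
```

```bash
python3 chk.py w12 -2.5 | head -12
python3 - <<'E'
import cv2
g=cv2.imread('pics/w12.png')
for r in(180,205,232): print(g[r,196:240].sum(1).tolist())
E
```

```text
32.7 [ 0.57061403 -0.33631956  0.13377515] [-3.13852036e+00 -1.66937155e-03 -1.61151445e+00] [-1.21193795  1.4169255  -1.62211744] [-0.71  0.64  1.09  0.    1.41  2.47]
lid [[359.7, 159.6], [353.1, 247.0], [226.9, 158.9], [231.5, 246.4]]
bar [[301.6, 180.3], [300.4, 241.9], [285.5, 180.2], [285.2, 241.9]]
rim [[361.9, 154.7], [354.2, 253.9], [199.0, 153.8], [206.8, 253.1]]
[352.0, 249.0, 359.0, 154.0]
[302.0, 176.0, 301.0, 238.0]
[229.0, 164.0, 232.0, 223.0]
[228.0, 208.0, 225.0, 164.0]
[334.0, 154.0, 204.0, 154.0]
[209.0, 253.0, 238.0, 253.0]
[238.0, 244.0, 322.0, 244.0]
[309.0, 164.0, 256.0, 165.0]
[505, 674, 613, 273, 187, 189, 194, 196, 198, 255, 349, 358, 326, 294, 327, 339, 353, 289, 172, 173, 206, 207, 207, 210, 205, 364, 605, 671, 676, 681, 619, 210, 182, 403, 667, 715, 734, 735, 737, 735, 732, 733, 733, 737]
[142, 159, 289, 409, 411, 416, 419, 422, 419, 408, 401, 405, 408, 409, 415, 416, 413, 414, 418, 473, 620, 678, 676, 670, 670, 682, 672, 616, 670, 667, 667, 616, 326, 199, 307, 572, 705, 728, 728, 731, 731, 714, 624, 491]
[144, 141, 129, 116, 252, 410, 400, 403, 407, 404, 406, 393, 392, 397, 394, 394, 399, 400, 401, 405, 407, 410, 410, 410, 407, 496, 662, 673, 666, 637, 654, 652, 649, 567, 176, 197, 454, 686, 714, 721, 724, 725, 685, 465]
```

```bash
python3 -c "
from rig import order
print(order.finish_job())"
```

```text
the job is handed in; nothing more can be done
None
```

The job is handed in: the larger lens mount stands in the pocket and the lid is pushed shut against the stop. It didn't move under a 23 N push or a 6 N pull, and stayed put after release. I left the smaller mount, tweezers and loupe alone, and simulated time was about 33 s of the 72 s allowed.

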